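# Plums in the bowl, spatula at the ready

## Task

Tip all five plums out of the handled tray into the orange mixing bowl, and stand the empty tray back flat on the table. Then draw the wooden spatula out of its sloping block, turn it upright with the blade straight down, and finish still holding it motionless over the middle of the bowl, blade clear above the rim. Do not shift the bowl or disturb the muffin tin, clear lid and jar.

Things in the scene. Friction and masses are not known exactly. Their poses are not given: they have to be found in the camera images.
- bowl: loose orange plastic mixing bowl, round, 200 mm across the rim, 85 mm high, wall 4 mm, 0.6 kg, mouth up. Origin: centre of its underside, z up
- tray: loose aluminium tray, 0.18 kg. Pan 120 (x) x 100 mm (y), floor 4 mm thick, side walls to 40 mm, back wall to 54 mm, front (+x) open but for a lip 2.5 mm above the floor: plums roll out once tipped front-down past about 35 degrees (55 empties it). Black handle: level bar 14 mm wide (y), 18 tall, from x = -60 to -154 mm, its middle 45 mm up. Origin: centre of the pan's underside; z up
- tray_grip (a point): point inside the tray's handle where to grip it, 115 mm behind the tray's origin and 45 mm above its underside; axes as the tray's
- tray_lip (a point): middle of the tray's open front edge, on top of the lip, 60 mm ahead of the tray's origin, 6.5 mm above its underside
- block: fixed wooden utensil block on a 150 x 100 mm foot. One slot slopes up at 45 degrees and leans towards the block's -x (towards the robot): inside 60 mm (y) by 18 mm, 110 mm deep. Origin: on the table under the slot's floor; z up
- slot_mouth (a point): centre of the slot's mouth, 78 mm from the block's origin towards its -x, 113 mm up. The slot's axis points out of the block along (-0.707, 0, 0.707) in the block's axes
- spatula: loose flat wooden spatula, 200 mm long, 9 mm thick (x), 70 g, blade-first in the block's slot. Blade 50 mm wide (y), 70 mm long, rounded end; handle a flat stick 14 mm wide (y). Origin: the blade's end; z runs from there to the handle's end (z = 200 mm), leaning 45 degrees at the start. Centre of mass at z = 70 mm
- spatula_tip (a point): the very end of the blade (the spatula's origin)
- spatula_grip (a point): point in the handle 178 mm from the blade's end and 22 mm from the handle's end, about 68 mm outside the slot's mouth at the start: where to grip it across its 14 mm width (spatula y)
- muffin_tin: loose steel six-cup muffin tin, 170 x 250 x 30 mm; a bystander. Origin: centre of its underside
- clear_lid: loose clear round lid, 96 mm across, 13 mm high; a bystander. Origin: centre of its underside
- sugar_jar: loose closed glass jar, 70 mm across, 110 mm high; a bystander. Origin: centre of its underside
- plum0: small dark plum, a 30 mm ball, 18 g, rolls freely; starts in the tray. Origin: its centre
- plum1: small dark plum, a 30 mm ball, 18 g, rolls freely; starts in the tray. Origin: its centre
- plum2: small dark plum, a 30 mm ball, 18 g, rolls freely; starts in the tray. Origin: its centre
- plum3: small dark plum, a 30 mm ball, 18 g, rolls freely; starts in the tray. Origin: its centre
- plum4: small dark plum, a 30 mm ball, 18 g, rolls freely; starts in the tray. Origin: its centre

How it is judged:
On the way, in this order (a step that is already met when the one before it is completed fails the run):
1. all five plums lie in the bowl while the tray is still raised off the table (horizontal distance between each of plum0, plum1, plum2, plum3, plum4 and bowl below 0.09 m and z of plum0 in the frame of bowl between 0 and 0.085 m and z of plum1 in the frame of bowl between 0 and 0.085 m and z of plum2 in the frame of bowl between 0 and 0.085 m and z of plum3 in the frame of bowl between 0 and 0.085 m and z of plum4 in the frame of bowl between 0 and 0.085 m and height (world z) of tray above 0.03 m), for 0.2 s.
2. the tray stands flat on the table, let go, with the spatula still in its block (height (world z) of tray below 0.012 m and angle between tray's own z axis and vertical below 0.1 rad and contact force between the fingers and tray below 0.1 N and distance between spatula_tip and block below 0.06 m), for 0.2 s.
3. the spatula is drawn out of the slot, raised in the gripper (distance between spatula_tip and block above 0.14 m and height (world z) of spatula_tip above 0.095 m and contact force between the fingers and spatula above 0.5 N), for 0.2 s.
At the end, for the whole second after the job is handed in: Plums in the bowl; tray flat on the table (12 mm, 6 degrees), off the bowl; spatula held by the fingers alone, upright within 0.22 rad, blade down, its end over 95 mm above the table and within 50 mm of the bowl's centre line, under 0.03 m/s; bowl upright, shifted under 30 mm (horizontal distance between each of plum0, plum1, plum2, plum3, plum4 and bowl below 0.09 m and z of plum0 in the frame of bowl between 0 and 0.085 m and z of plum1 in the frame of bowl between 0 and 0.085 m and z of plum2 in the frame of bowl between 0 and 0.085 m and z of plum3 in the frame of bowl between 0 and 0.085 m and z of plum4 in the frame of bowl between 0 and 0.085 m and height (world z) of tray below 0.012 m and angle between each of tray, bowl's own z axis and vertical below 0.1 rad and contact force between each of tray, spatula and bowl below 0.05 N and angle between spatula's own z axis and vertical below 0.22 rad and height (world z) of spatula_tip above 0.095 m and horizontal distance between spatula_tip and bowl below 0.05 m and contact force between the fingers and spatula above 0.5 N and contact force between spatula and block below 0.05 N and contact force between spatula and tray below 0.05 N and linear speed of spatula below 0.03 m/s and distance of bowl from where it was at the start of the episode below 0.03 m); the arm keeps its last pose, push and grip.
It fails at once if the bowl is shifted by more than 30 mm or tipped (distance of bowl from where it was at the start of the episode above 0.03 m or angle between bowl's own z axis and vertical above 0.3 rad).
It fails at once if the muffin tin is disturbed (moved by more than 20 mm) (distance of muffin_tin from where it was at the start of the episode above 0.02 m).
It fails at once if the clear lid is disturbed (moved by more than 20 mm) (distance of clear_lid from where it was at the start of the episode above 0.02 m).
It fails at once if the sugar jar is disturbed (moved by more than 20 mm) (distance of sugar_jar from where it was at the start of the episode above 0.02 m).
It also fails if it takes over 67 s, if anything falls off the work surface, if the arm or the gripper's body presses on something with over 40 N, if the wrist force passes 120 N, or if a joint passes its speed limit or range.

## Robot

A 6-joint arm with a two-finger parallel gripper is mounted at the origin on the work surface. World frame = base frame: x ahead of the robot, y to its left, z up, the work surface at z = 0. Lengths are in m, angles in rad, forces in N, time in s.
With the tool pointing down it reaches from about 0.3 to 0.775 m from the base axis. Payload 14.6 kg.
Tool frame: the origin (TCP) lies at the very end of the fingers, on their centre line; the grasp point (between the pads) lies 19 mm behind it; z points along the fingers, y is the direction in which the jaws open and shut (so a half turn about z gives the same grasp; the last joint's range is limited). The gripper opens to 85 mm and grips with 20 to 120 N. Pads are 22 mm wide; open, the fingers measure 114 mm over their backs; the gripper's body (76 mm by 85 mm) begins 54 mm behind the grasp point. The pads swing forward as they close: fully open they stand 13 mm farther back than shut.
Start: joints at [-1.263, 0.3, 1.521, -0, 1.321, -0.067], TCP at [0.201, -0.512, 0.231] pointing down, gripper open.
Joint ranges: [-3.03, 3.03], [-0.79, 2.21], [0.23, 2.52], [-1.04, 4.18], [0, 3.07], [-2.55, 2.55]. Speed limits (rad/s): [2.22, 2.22, 2.57, 3.14, 3.14, 3.14].

## Interface

Orientations are given as a rotation vector (axis times angle).
In Python, from rig import get_state, get_image, get_calibration, sign_off gives the robot as it stands.
- The arm moves only by the tool send_rows, never from a script. Its argument "deltas" is a list of rows, each a list of 7 numbers: the shift along the tool's x, y, z each as a share of 30 mm, from -1 to 1, then the turn, a rotation vector about the tool's x, y, z each as a share of 0.08 rad, from -1 to 1, then the closure, from 0 (fully open) to 1 (shut). A call has 1 to 12 rows; each row shifts and turns the commanded pose from where the row before left it, along the tool's axes as they then stand; what a row does not reach is not made up. A row lasts 1/12 s, in which the tool goes at most 41.7 mm and 7.16 degrees, less where a joint would pass 70% of its speed; a pose out of reach is approached as far as the arm can. A call with a number of a shift or a turn outside -1 to 1 is refused whole. A call with a gripper value outside its range is refused whole. The fingers move at their own pace and stop on an object; "grip_force" is the grip in N (left out, the last holds). Time passes only in rows, so rows that do not move let the fingers close. It gives the time, the measured TCP pose, the force and the opening at its end, in the units of the state.
- get_state(): the state, without advancing time (a new reading comes with each control period).
- get_image(name): name is "side" or "top" or "wrist"; returns the picture (400x640x3 uint8, red, green, blue); there is no depth.
- get_calibration(name): a dict with "fx", "fy", "cx", "cy" (pixels), "distortion" ([k1, k2, p1, p2, k3] as OpenCV has them; the pictures are not rectified), "rvec" (rotation vector, rad) and "tvec" (3), from world to camera coordinates, as OpenCV has them; the wrist camera has in their place "hand_eye" (4x4, takes a point from camera to tool coordinates, whose origin is the TCP and whose axes are the flange's). Camera axes: x right, y down, z forward; pixel columns grow to the right and rows downward; lengths in m; the calibration is good to about 2 mm. A picture is of the moment at which its call begins: read the wrist's pose just before it. get_calibration takes no time and is no camera call.
- sign_off(): hands the job in, once; it reports no verdict.
The state is a dict: "time_s": time; "joint_positions": joint angles; "qvel": joint speeds; "tau": joint torques, N m; "tool_pos": TCP position; "ee_rot": TCP orientation; "force": force on the tool from outside, world axes, zero at the start; "ft_torque": the same for the moment, N m; "gripper_width": finger opening in m.
Only numpy, scipy, OpenCV 4.12 (cv2) and the standard library are available. Lean on these libraries where they do the work, as an engineer would, in place of code of your own. Each camera call takes 0.05 s, during which the arm holds its last target.

## Working session

There is one attempt and no reset: what is moved stays moved. The work goes in short steps, Python scripts to look and compute and a tool call to move; the robot and the scene stay as the last step left them, time stands still between calls to the robot, and variables do not carry over. Pictures are saved under pics/ and viewed, and the job is handed in when it is done.

Besides the shell and the picture viewer there is one more tool, called after ">>>" as name(argument=value, ...), one argument or row to a line, values as JSON. send_rows: Moves the arm, as the interface text tells. Shift numbers are shares of 30 mm and turn numbers shares of 0.08 rad, none past 1 either way. Its arguments: {"type":"object","properties":{"deltas":{"type":"array"},"grip_force":{"type":"number"}},"required":["deltas"]}

```bash
mkdir -p pics; ls; python3 - <<'E'
from rig import *
import cv2
print(get_state())
for n in ["side","top","wrist"]:
    print(n,get_calibration(n))
for n in ["side","top","wrist"]:
    im=get_image(n); cv2.imwrite(f"pics/{n}0.png",im[:,:,::-1])
E
```

```text
pics
{'time_s': 0.0, 'joint_positions': array([-1.26259439e+00,  3.00461827e-01,  1.52156304e+00,  3.24029862e-05,
        1.32070485e+00, -6.65793386e-02]), 'qvel': array([ 0.00135674,  0.00071058,  0.00042014, -0.00107515, -0.00167506,
       -0.00037405]), 'tau': array([-1.69355393e-03, -5.43504417e+01, -3.61791909e+01, -1.82250637e-04,
        4.13040325e-03,  1.03121045e-05]), 'tool_pos': array([ 0.20128397, -0.51160062,  0.23073403]), 'ee_rot': array([-3.08548458e+00, -5.85042287e-01,  1.66248078e-04]), 'force': array([ 0.27441592,  0.48981483, -0.0208556 ]), 'ft_torque': array([ 0.0595225 , -0.01849291,  0.04598308]), 'gripper_width': 0.0851862429145807}
side {'fx': 393.508363265608, 'fy': 393.508363265608, 'cx': 310.2544687082221, 'cy': 198.6762703720089, 'distortion': array([-0.05244205,  0.        ,  0.        ,  0.        ,  0.        ]), 'rvec': array([ 0.97781492, -2.38294731,  1.12198276]), 'tvec': array([0.44191751, 0.36578425, 0.62125067])}
top {'fx': 477.674172408491, 'fy': 477.674172408491, 'cx': 325.531532980693, 'cy': 211.9949592272768, 'distortion': array([0.04821047, 0.        , 0.        , 0.        , 0.        ]), 'rvec': array([ 2.14673375, -2.17806238,  0.09050425]), 'tvec': array([0.03625844, 0.60790404, 1.08691756])}
wrist {'fx': 356.7305337697616, 'fy': 356.7305337697616, 'cx': 318.79263330006137, 'cy': 198.12033051621205, 'distortion': array([-0.04794174,  0.        ,  0.        ,  0.        ,  0.        ]), 'hand_eye': array([[ 1.00108997e-03, -9.54705801e-01, -2.97549713e-01,
         7.64467328e-02],
       [ 9.99999162e-01,  1.19983036e-03, -4.85283189e-04,
         2.21266233e-04],
       [ 8.20311855e-04, -2.97548978e-01,  9.54706202e-01,
        -1.43107451e-01],
       [ 0.00000000e+00,  0.00000000e+00,  0.00000000e+00,
         1.00000000e+00]])}
```

View pics/side0.png

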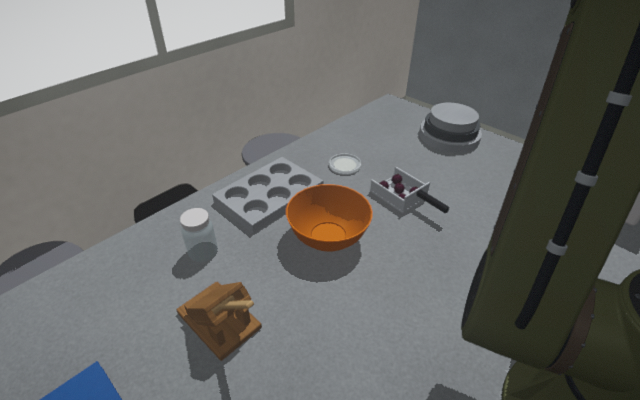

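View pics/top0.png

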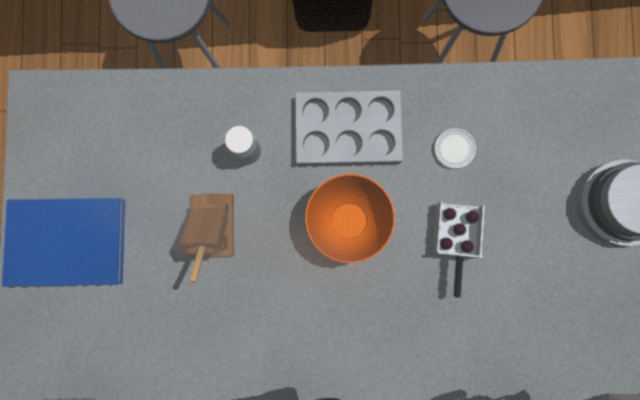

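View pics/wrist0.png

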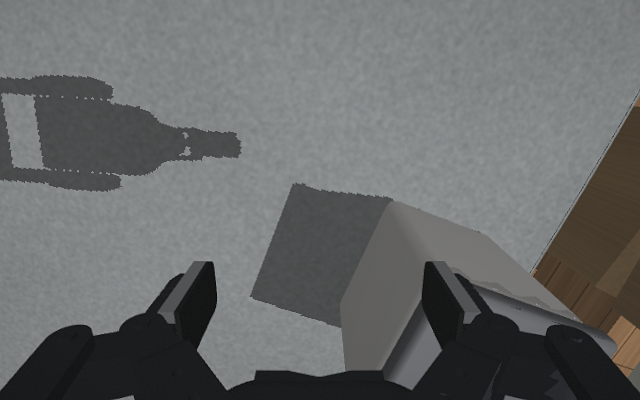

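```bash
cat > h.py <<'E'
import numpy as np, cv2
from scipy.spatial.transform import Rotation as R
from rig import *
C={n:get_calibration(n) for n in ["side","top","wrist"]}
def ray(n,uv,st=None):
    c=C[n];K=np.array([[c['fx'],0,c['cx']],[0,c['fy'],c['cy']],[0,0,1]])
    p=cv2.undistortPoints(np.array(uv,float).reshape(-1,1,2),K,c['distortion']).reshape(-1,2)
    d=np.c_[p,np.ones(len(p))]
    if n=='wrist':
        T=np.eye(4);T[:3,:3]=R.from_rotvec(st['ee_rot']).as_matrix();T[:3,3]=st['tool_pos'];T=T@c['hand_eye']
        Rm,o=T[:3,:3],T[:3,3]
    else:
        Rc=cv2.Rodrigues(c['rvec'])[0];Rm=Rc.T;o=-Rc.T@c['tvec']
    d=d@Rm.T
    return o,d/np.linalg.norm(d,axis=1)[:,None]
def plane(n,uv,z,st=None):
    o,d=ray(n,uv,st);return o+d*((z-o[2])/d[:,2])[:,None]
def tri(rs):
    A=np.zeros((3,3));b=np.zeros(3)
    for o,d in rs:
        P=np.eye(3)-np.outer(d,d);A+=P;b+=P@o
    x=np.linalg.solve(A,b);return x,max(np.linalg.norm((np.eye(3)-np.outer(d,d))@(x-o)) for o,d in rs)
def proj(n,X,st=None):
    c=C[n];K=np.array([[c['fx'],0,c['cx']],[0,c['fy'],c['cy']],[0,0,1]])
    if n=='wrist':
        T=np.eye(4);T[:3,:3]=R.from_rotvec(st['ee_rot']).as_matrix();T[:3,3]=st['tool_pos'];T=np.linalg.inv(T@c['hand_eye'])
        rv=cv2.Rodrigues(T[:3,:3])[0];tv=T[:3,3]
    else: rv,tv=c['rvec'],c['tvec']
    return cv2.projectPoints(np.array(X,float).reshape(-1,1,3),rv,tv,K,c['distortion'])[0].reshape(-1,2)
def go(target_pos,target_rot,st=None):
    st=st or get_state();Rm=R.from_rotvec(st['ee_rot'])
    print('tool shift (x30mm):',np.round(Rm.inv().apply(np.array(target_pos)-st['tool_pos'])/.03,2),'turn(x.08):',np.round((Rm.inv()*target_rot).as_rotvec()/.08,2))
E
python3 - <<'E'
from h import *
t=cv2.imread('pics/top0.png');s=cv2.imread('pics/side0.png')
cv2.imwrite('pics/tz.png',cv2.resize(t[180:310,400:500],None,fx=6,fy=6,interpolation=cv2.INTER_CUBIC)[:600,:])
cv2.imwrite('pics/tb.png',cv2.resize(t[180:295,165:265],None,fx=5,fy=5,interpolation=cv2.INTER_CUBIC))
cv2.imwrite('pics/sz.png',cv2.resize(s[150:230,360:460],None,fx=7,fy=7,interpolation=cv2.INTER_CUBIC))
cv2.imwrite('pics/sb.png',cv2.resize(s[270:365,165:275],None,fx=6,fy=6,interpolation=cv2.INTER_CUBIC))
for n,i in (('top',t),('side',s)):
    hsv=cv2.cvtColor(i,cv2.COLOR_BGR2HSV)
    m=cv2.inRange(hsv,(5,200,120),(18,255,255))
    c=max(cv2.findContours(m,0,1)[0],key=cv2.contourArea)
    print(n,cv2.boundingRect(c),cv2.fitEllipse(c))
    if n=='top':
        (cx,cy),_,_=cv2.fitEllipse(c); print(plane(n,[[cx,cy]],.085))
        x,y,w,h=cv2.boundingRect(c)
        p=plane(n,c.reshape(-1,2),.085);print(p.min(0),p.max(0),cv2.minEnclosingCircle(p[:,:2].astype(np.float32)))
print([ray(n,[[0,0]])[0] for n in('top','side')])
E
```

```text
Traceback (most recent call last):
cv2.error: OpenCV(4.12.0) /io/opencv/modules/imgproc/src/shapedescr.cpp:361: error: (-201:Incorrect size of input array) There should be at least 5 points to fit the ellipse in function 'fitEllipseNoDirect'
```

```bash
python3 - <<'E'
from h import *
for n in ('top','side'):
    i=cv2.imread(f'pics/{n}0.png')
    hsv=cv2.cvtColor(i,cv2.COLOR_BGR2HSV)
    print(hsv[225,330] if n=='side' else hsv[200,330])
    m=cv2.inRange(hsv,(3,215,70),(20,255,255))
    c=max(cv2.findContours(m,0,1)[0],key=cv2.contourArea)
    print(n,cv2.boundingRect(c),cv2.fitEllipse(c))
    if n=='top':
        p=plane(n,c.reshape(-1,2),.085);print(p.min(0),p.max(0),cv2.minEnclosingCircle(p[:,:2].astype(np.float32)))
print([ray(n,[[0,0]])[0] for n in('top','side')])
E
```

```text
[ 11 191 172]Traceback (most recent call last):
  File "<stdin>", line 7, in <module>
ValueError: max() iterable argument is empty
```

View pics/tz.png

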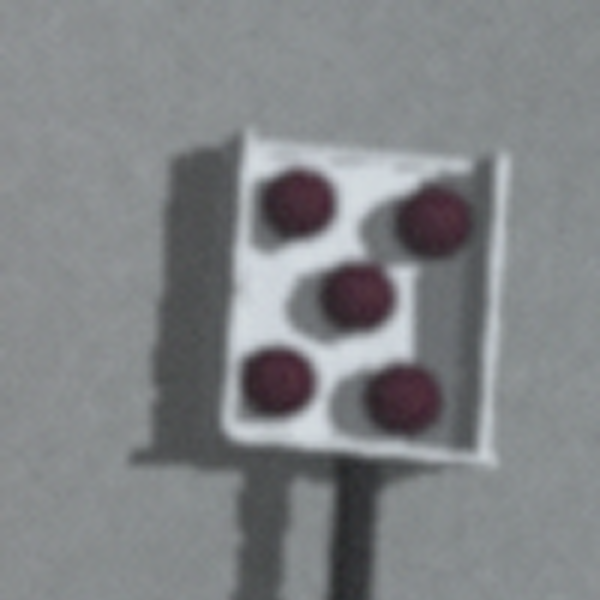

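View pics/tb.png

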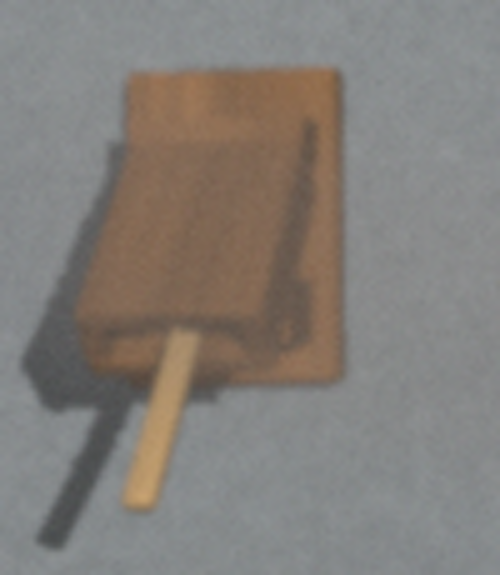

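View pics/sz.png

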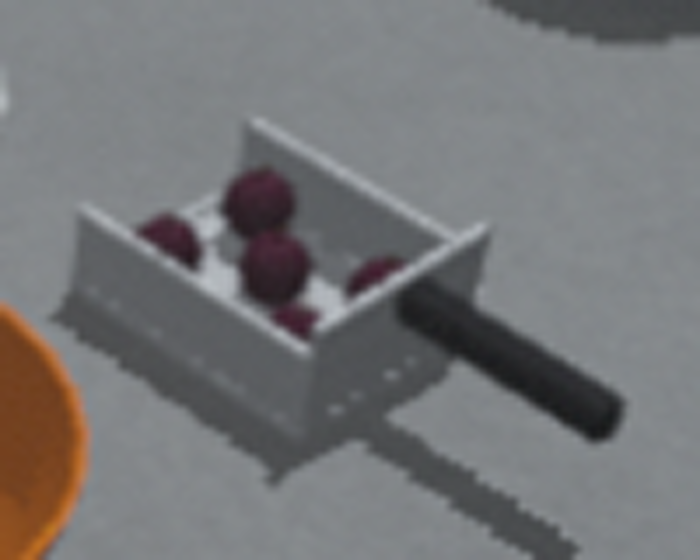

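View pics/sb.png

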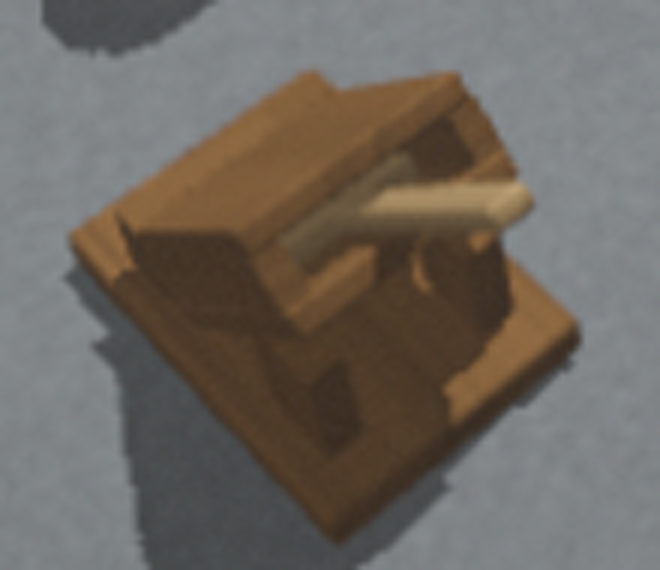

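```bash
python3 - <<'E'
from h import *
for n in ('top','side'):
    i=cv2.imread(f'pics/{n}0.png')
    hsv=cv2.cvtColor(i,cv2.COLOR_BGR2HSV)
    m=cv2.inRange(hsv,(5,160,70),(20,255,255))
    if n=='side': m[260:]=0
    c=max(cv2.findContours(m,0,1)[0],key=cv2.contourArea)
    print(n,'bowl',cv2.boundingRect(c),cv2.fitEllipse(c))
    if n=='top':
        p=plane(n,c.reshape(-1,2),.085);print(p.min(0),p.max(0),cv2.minEnclosingCircle(p[:,:2].astype(np.float32)))
    g=i.max(2); m=(g<55).astype(np.uint8)*255
    x0,y0,x1,y1=(445,255,475,305) if n=='top' else (412,180,455,220)
    k=np.zeros_like(m);k[y0:y1,x0:x1]=m[y0:y1,x0:x1]
    c=max(cv2.findContours(k,0,1)[0],key=cv2.contourArea)
    print('handle',cv2.boundingRect(c),cv2.minAreaRect(c),np.round(cv2.boxPoints(cv2.minAreaRect(c)),1).tolist())
    m=cv2.inRange(hsv,(8,60,125),(26,200,255))
    x0,y0,x1,y1=(180,240,215,290) if n=='top' else (205,290,265,325)
    k=np.zeros_like(m);k[y0:y1,x0:x1]=m[y0:y1,x0:x1]
    cs=sorted(cv2.findContours(k,0,1)[0],key=cv2.contourArea)[-2:]
    for c in cs: print('spat',cv2.contourArea(c),cv2.boundingRect(c),np.round(cv2.boxPoints(cv2.minAreaRect(c)),1).tolist())
    if n=='top': print(hsv[255:285:4,190:206:2,].tolist())
print([ray(n,[[0,0]])[0] for n in('top','side')])
E
```

```text
top bowl (306, 175, 88, 87) ((348.4342346191406, 219.10922241210938), (82.48706817626953, 88.2163314819336), 123.0652084350586)
[ 0.49372257 -0.1230321   0.085     ] [0.68552758 0.07036856 0.085     ] ((0.5900039672851562, -0.025959637016057968), 0.0982782319188118)
handle (455, 257, 6, 39) ((457.5569152832031, 276.02142333984375), (4.573541641235352, 38.12565612792969), 2.2025980949401855) [[454.5, 295.0], [456.0, 256.8999938964844], [460.6000061035156, 257.1000061035156], [459.1000061035156, 295.20001220703125]]
spat 43.5 (182, 240, 33, 3) [[182.0, 240.0], [214.0, 240.0], [214.0, 242.0], [182.0, 242.0]]
spat 253.5 (188, 245, 26, 37) [[174.6999969482422, 271.79998779296875], [194.60000610351562, 238.60000610351562], [213.60000610351562, 250.0], [193.6999969482422, 283.20001220703125]]
[[[15, 53, 87], [13, 70, 91], [13, 69, 89], [16, 91, 135], [17, 98, 171], [17, 96, 173], [16, 87, 146], [13, 66, 100]], [[165, 6, 85], [90, 3, 89], [16, 41, 105], [16, 100, 168], [17, 99, 177], [17, 96, 170], [17, 51, 114], [120, 3, 93]], [[113, 9, 115], [105, 4, 137], [17, 72, 160], [16, 101, 179], [1
[... 776 characters left out ...]
386719), 91.74432373046875)
handle (417, 190, 31, 23) ((431.9770812988281, 201.03512573242188), (34.96310043334961, 6.95908260345459), 33.023868560791016) [[415.3999938964844, 194.39999389648438], [419.20001220703125, 188.60000610351562], [448.5, 207.60000610351562], [444.70001220703125, 213.5]]
spat 54.5 (249, 313, 11, 12) [[249.0, 324.0], [250.0, 313.0], [259.79998779296875, 313.8999938964844], [258.79998779296875, 324.8999938964844]]
spat 106.5 (226, 298, 27, 9) [[226.0, 305.0], [226.3000030517578, 297.20001220703125], [252.1999969482422, 298.3999938964844], [251.89999389648438, 306.20001220703125]]
[array([0.49682132, 0.01014646, 1.14250488]), array([0.13632016, 0.48407421, 0.67980186])]
```

```bash
python3 - <<'E'
from h import *
# handle end / start: centre line
def P(a,b): return tri([tuple(x[0] if k else x for k,x in enumerate(ray('top',[a]))),tuple(x[0] if k else x for k,x in enumerate(ray('side',[b])))])
print('handle end',P((457,295.3),(446.9,210.8)))
# line = intersect planes
def lineplanes(ta,tb,sa,sb):
    o1,d1=ray('top',[ta,tb]);n1=np.cross(d1[0],d1[1]);o2,d2=ray('side',[sa,sb]);n2=np.cross(d2[0],d2[1])
    n1/=np.linalg.norm(n1);n2/=np.linalg.norm(n2)
    d=np.cross(n1,n2);A=np.array([n1,n2,d]);x=np.linalg.solve(A,[n1@o1,n2@o2,0]);return x,d/np.linalg.norm(d)
def at(x,d,n,uv):
    o,r=ray(n,[uv]);r=r[0]
    A=np.c_[d,-r];s=np.linalg.lstsq(A,o-x,rcond=None)[0];return x+d*s[0]
x,d=lineplanes((457,295.2),(458.3,257),(417.3,191.5),(446.6,210.5));print('handle dir',d,'end',at(x,d,'top',(457,295.3)),'end side',at(x,d,'side',(446.9,210.8)),'start',at(x,d,'top',(458.3,257)))
# handle vertical centre plane at z=.045 top rays
print(plane('top',[(457,295.2),(458.3,257)],.045),plane('top',[(457,295.2),(458.3,257)],.054))
# tray corners top: back wall top z=.054 ends; side walls z .04
tz=lambda u,v:(400+u/6-.5+.08,180+v/6-.42)
print('back corners .054?',plane('top',[tz(230,438),tz(493,460)],.054)); print('front .04',plane('top',[tz(247,135),tz(505,155)],.04))
# spatula
ip=cv2.imread('pics/top0.png');h=cv2.cvtColor(ip,cv2.COLOR_BGR2HSV).astype(float)
pts=[]
for r in range(256,280):
    row=np.clip(h[r,180:215,1]-35,0,None)*(h[r,180:215,2]>135);u=np.arange(180,215)
    pts.append((np.sum(row*u)/row.sum(),r))
pts=np.array(pts);k=np.polyfit(pts[:,1],pts[:,0],1);print(k,np.std(pts[:,0]-np.polyval(k,pts[:,1])))
ta=(np.polyval(k,258),258);tb=(np.polyval(k,281),281)
sz=lambda u,v:(165+u/6-.42,270+v/6-.42)
sa=sz(370,213);sb=sz(508,209)
x,d=lineplanes(ta,tb,sa,sb);print('spat dir',d,'end',at(x,d,'top',tb),at(x,d,'side',sb),'yaw of horizontal',np.degrees(np.arctan2(d[1],d[0])))
print(P(tb,sz(512,208)))
# block foot corners on table z=?
tbz=lambda u,v:(165+u/5-.4,180+v/5-.4)
c=[tbz(130,75),tbz(342,70),tbz(343,380),tbz(87,375)]
print(plane('top',c,.0))
E
```

```text
handle end (array([ 0.41292044, -0.26755635,  0.04007307]), np.float64(0.0010184898739452445))
handle dir [ 0.99518056 -0.05771636  0.07927472] end [ 0.41397335 -0.26648658  0.04219896] end side [ 0.41134447 -0.26633412  0.04198955] start [ 0.49972667 -0.27145992  0.04902995]
[[ 0.41440494 -0.26579968  0.045     ]
 [ 0.49973738 -0.27249777  0.045     ]] [[ 0.41508079 -0.26353681  0.054     ]
 [ 0.49971347 -0.27017997  0.054     ]]
back corners .054? [[ 0.51014675 -0.22514471  0.054     ]
 [ 0.50082098 -0.32223532  0.054     ]]
front .04 [[ 0.62635113 -0.23902373  0.04      ]
 [ 0.6170501  -0.33650958  0.04      ]]
[ -0.2717257  268.49186661] 0.06657650518253672
spat dir [-0.7099232  -0.01704912  0.70407271] end [0.4587596  0.29530673 0.17333783] [0.4603964  0.29534604 0.17171452] yaw of horizontal -178.62428085251216
(array([0.45873252, 0.2951781 , 0.1736307 ]), np.float64(5.639635639887672e-05))
[[0.65865618 0.35323604 0.        ]
 [0.65954663 0.25095655 0.        ]
 [0.51031354 0.24956026 0.        ]
 [0.51462783 0.37148022 0.        ]]
```

```bash
cat >> h.py <<'E'
def pose(tilt,yaw):
    t,h=np.radians([tilt,yaw]);z=np.array([np.sin(t)*np.cos(h),np.sin(t)*np.sin(h),-np.cos(t)]);x=np.array([np.cos(t)*np.cos(h),np.cos(t)*np.sin(h),np.sin(t)])
    return R.from_matrix(np.c_[x,np.cross(z,x),z]),z
def plan(p,rot):
    st=get_state();Rm=R.from_rotvec(st['ee_rot'])
    print('t',st['time_s'],'pos',np.round(st['tool_pos'],4),'w',round(st['gripper_width'],4),'q',np.round(st['joint_positions'],3))
    print('turn',np.round((Rm.inv()*rot).as_rotvec()/.08,2),'then shift in new frame',np.round(rot.inv().apply(np.array(p)-st['tool_pos'])/.03,2))
E
python3 - <<'E'
from h import *
r,z=pose(30,-5.2);G=np.array([.451,-.270,.045]);plan(G+.019*z-.1*z,r)
E
```

```text
t 0.15 pos [ 0.2013 -0.5117  0.2308] w 0.0856 q [-1.263  0.3    1.521  0.     1.321 -0.067]
turn [-1.53  6.43  5.68] then shift in new frame [ 3.45 -8.78  6.44]
```

>>> send_rows(
  deltas=[
    [0,0,0,-0.19,0.8,0.71,0],
    [0,0,0,-0.19,0.8,0.71,0],
    [0,0,0,-0.19,0.8,0.71,0],
    [0,0,0,-0.19,0.8,0.71,0],
    [0,0,0,-0.19,0.8,0.71,0],
    [0,0,0,-0.19,0.8,0.71,0],
    [0,0,0,-0.19,0.8,0.71,0],
    [0,0,0,-0.19,0.8,0.71,0],
  ],
)

```text
time_s: 0.82
tool_pos: [0.2012, -0.5119, 0.2313]
ee_rot: [3.008, -0.141, 0.808]
force: [-0.6, -0.6, -0.7]
gripper_width: 0.0855
```

>>> send_rows(
  deltas=[
    [0.29,-0.73,0.54,0,0,0,0],
    [0.29,-0.73,0.54,0,0,0,0],
    [0.29,-0.73,0.54,0,0,0,0],
    [0.29,-0.73,0.54,0,0,0,0],
    [0.29,-0.73,0.54,0,0,0,0],
    [0.29,-0.73,0.54,0,0,0,0],
    [0.29,-0.73,0.54,0,0,0,0],
    [0.29,-0.73,0.54,0,0,0,0],
    [0.29,-0.73,0.54,0,0,0,0],
    [0.29,-0.73,0.54,0,0,0,0],
    [0.29,-0.73,0.54,0,0,0,0],
    [0,0,0,0,0,0,0],
  ],
)

```text
time_s: 1.82
tool_pos: [0.3953, -0.2839, 0.1226]
ee_rot: [3.014, -0.132, 0.801]
force: [-0.6, -0.2, 0.4]
gripper_width: 0.0853
```

```bash
python3 - <<'E'
from h import *
r,z=pose(30,-5.2);G=np.array([.451,-.270,.045]);plan(G+.019*z-.1*z,r)
st=get_state();np.save('st1.npy',st,allow_pickle=True);cv2.imwrite('pics/w1.png',get_image('wrist')[:,:,::-1])
E
```

```text
t 1.8167 pos [ 0.3953 -0.2839  0.1226] w 0.0853 q [-0.879  0.135  2.095  0.643  0.633  0.306]
turn [-0.04  0.05  0.02] then shift in new frame [ 0.27 -0.63  0.44]
```

View pics/w1.png

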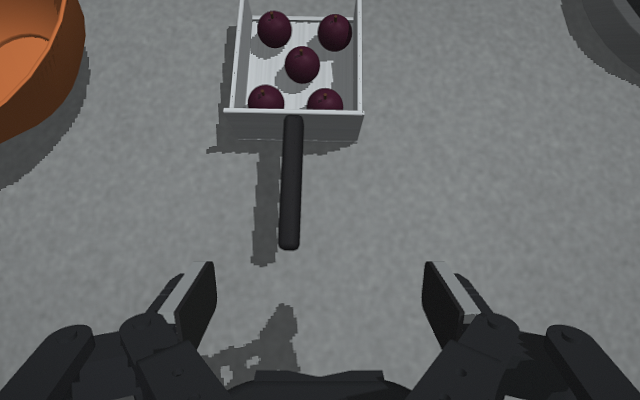

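```bash
cat > fk.py <<'E'
import numpy as np
from scipy.spatial.transform import Rotation as R
from scipy.optimize import least_squares
def fk(q,p):
    e,d1,a2,a3,d4,d6=p
    z=lambda a:R.from_euler('z',a);y=lambda a:R.from_euler('y',a)
    r=z(q[0]);pos=r.apply([0,e,d1]);r=r*y(q[1]);pos=pos+r.apply([0,0,a2]);r=r*y(q[2]);pos=pos+r.apply([a3,0,d4]);r=r*z(q[3])*y(q[4]);pos=pos+r.apply([0,0,d6]);r=r*z(q[5])
    return pos,r
E
python3 - <<'E'
from fk import *
from h import *
st=get_state()
D=[([-1.26259439e+00,  3.00461827e-01,  1.52156304e+00,0,  1.32070485e+00, -6.65793386e-02],[ 0.20128397, -0.51160062,  0.23073403],[-3.08548458e+00, -5.85042287e-01,  1.66248078e-04]),(st['joint_positions'],st['tool_pos'],st['ee_rot'])]
for q,p,rv in D:
    print((fk(q,[0]*6)[1].inv()*R.from_rotvec(rv)).as_rotvec())
f=lambda p:np.concatenate([fk(q,p)[0]-x for q,x,_ in D])
s=least_squares(f,[.03,.3,.4,0,.35,.3]);print(s.x,s.fun)
i=cv2.imread('pics/w1.png');S=np.load('st1.npy',allow_pickle=True).item()
m=(i.max(2)<58).astype(np.uint8)*255;k=np.zeros_like(m);k[118:260,275:310]=m[118:260,275:310]
c=max(cv2.findContours(k,0,1)[0],key=cv2.contourArea);print(np.round(cv2.boxPoints(cv2.minAreaRect(c)),1).tolist(),cv2.boundingRect(c))
pts=[]
for r in range(125,240,3):
    u=np.nonzero(k[r])[0];pts.append(((u.min()+u.max())/2,r,u.max()-u.min()+1))
pts=np.array(pts);kk=np.polyfit(pts[:,1],pts[:,0],1);print(pts[::6])
for z in(.045,.05,.054):
    a=plane('wrist',[(np.polyval(kk,240),240),(np.polyval(kk,125),125)],z,S);d=a[1]-a[0];print(z,a.round(4).tolist(),np.degrees(np.arctan2(d[1],d[0])))
    b=plane('wrist',[(l:=pts[10])[:1].tolist()+[l[1]]],z,S)
o1,d1=ray('wrist',[(289.3,248)],S);o2,d2=ray('top',[(457,295.3)]);print(tri([(o1,d1[0]),(o2,d2[0])]))
# back wall top corners
o1,d1=ray('wrist',[(223.5,111),(363,111.5)],S);tz=lambda u,v:(400+u/6-.5+.08,180+v/6-.42)
o2,d2=ray('top',[tz(228,438),tz(494,460)])
for j in (0,1): print('corner',tri([(o1,d1[j]),(o2,d2[j])]))
E
```

```text
[-2.62421475e-05  2.29635731e-05  1.57080434e+00]
[-2.46629547e-16  6.16573867e-16  1.57079633e+00]
[0.03660769 0.22111308 0.42423542 0.04087213 0.44748199 0.2447784 ] [ 1.73869391e-10  6.89137636e-12 -7.69981856e-11 -2.55560073e-10
  6.86471990e-11  1.66253997e-10]
[[276.79998779296875, 248.6999969482422], [282.3999938964844, 117.19999694824219], [304.0, 118.0999984741211], [298.5, 249.6999969482422]] (278, 118, 26, 132)
[[293.  125.   21. ]
 [292.5 143.   22. ]
 [291.5 161.   20. ]
 [291.  179.   21. ]
 [290.  197.   21. ]
 [289.5 215.   20. ]
 [289.  233.   21. ]]
0.045 [[0.4168, -0.2649, 0.045], [0.4992, -0.274, 0.045]] -6.277513665850967
0.05 [[0.4162, -0.2653, 0.05], [0.4969, -0.2742, 0.05]] -6.2775136658509565
0.054 [[0.4158, -0.2656, 0.054], [0.4951, -0.2743, 0.054]] -6.277513665850984
(array([ 0.41280481, -0.26565462,  0.04307414]), np.float64(0.0013791082969459036))
corner (array([ 0.51059999, -0.2252607 ,  0.05222774]), np.float64(0.0006300369495557473))
corner (array([ 0.50097771, -0.32335318,  0.05358825]), np.float64(0.0006170612506384342))
```

```bash
cat >> fk.py <<'E'
P=[0.03660769,0.22111308,0.42423542,0.04087213,0.44748199,0.2447784]
LO=np.array([-3.03,-.79,.23,-1.04,0,-2.55]);HI=np.array([3.03,2.21,2.52,4.18,3.07,2.55])
def tool(q):
    p,r=fk(q,P);return p,r*R.from_euler('z',np.pi/2)
def ik(p,rot,q0):
    def f(q):
        a,b=tool(q);return np.r_[(a-p)*10,(b.inv()*rot).as_rotvec()]
    s=least_squares(f,np.clip(q0,LO+.001,HI-.001),bounds=(LO,HI));return s.x,np.abs(s.fun).max()
E
python3 - <<'E'
from fk import *
from h import *
st=get_state();q=st['joint_positions'];a,b=tool(q);print(a-st['tool_pos'])
def seq(name,steps,q):
    for (T,h,G) in steps:
        r,z=pose(T,h);q,e=ik(np.array(G)+.019*z,r,q);print(name,T,h,np.round(G,3),'err',round(e,4),'q',np.round(q,2))
    return q
G=np.array([.452,-.269,.045])
for T in (30,):
  q1=seq('grip',[(T,-5.8,G),(T,-5.8,G+[0,0,.12])],q)
  for lipx in (.54,.56):
    for lz in (.11,.13):
      st_=[]
      for tip in (0,10,20,35,60):
        th=np.radians(tip);rel=np.array([-.175*np.cos(th)+.0385*np.sin(th),0,.175*np.sin(th)+.0385*np.cos(th)])
        st_.append((T-tip,-2,np.array([lipx,-.024,lz])+rel))
      seq('pour%g %g'%(lipx,lz),st_,q1)
E=np.array([.4588,.2953,.1735]);d=np.array([-.707,-.017,.707]);Gs=E-.022*d
seq('spat',[(45,1.4,Gs+.1*d),(45,1.4,Gs),(45,1.4,Gs+.06*d),(45,1.4,Gs+.13*d),(0,1.4,Gs+.13*d),(0,1.4,[.59,-.026,.3])],[-.2,0.1,2,0,.6,1.5])
E
```

```text
[ 2.50337795e-09  4.72267297e-09 -9.81023800e-09]
grip 30 -5.8 [ 0.452 -0.269  0.045] err 0.0 q [-0.73  0.41  2.04  0.88  0.4   0.17]
grip 30 -5.8 [ 0.452 -0.269  0.165] err 0.0 q [-0.73  0.17  1.98  0.53  0.63  0.56]
pour0.54 0.11 30 -2 [ 0.365 -0.024  0.148] err 0.0 q [-0.22 -0.22  2.4   0.22  0.45  1.21]
pour0.54 0.11 20 -2 [ 0.374 -0.024  0.178] err 0.0 q [-0.19 -0.19  2.25  0.08  0.74  1.36]
pour0.54 0.11 10 -2 [ 0.389 -0.024  0.206] err 0.0 q [-0.17 -0.11  2.09  0.03  0.99  1.42]
pour0.54 0.11 -5 -2 [ 0.419 -0.024  0.242] err 0.0 q [-0.14  0.06  1.83 -0.01  1.34  1.47]
pour0.54 0.11 -30 -2 [ 0.486 -0.024  0.281] err 0.0 q [-0.11  0.41  1.37 -0.04  1.88  1.5 ]
pour0.54 0.13 30 -2 [ 0.365 -0.024  0.168] err 0.0 q [-0.22 -0.27  2.38  0.19  0.52  1.24]
pour0.54 0.13 20 -2 [ 0.374 -0.024  0.198] err 0.0 q [-0.19 -0.22  2.23  0.08  0.8   1.37]
pour0.54 0.13 10 -2 [ 0.389 -0.024  0.226] err 0.0 q [-0.17 -0.14  2.06  0.03  1.04  1.42]
pour0.54 0.13 -5 -2 [ 0.419 -0.024  0.262] err 0.0 q [-0.14  0.04  1.8  -0.01  1.39  1.47]
pour0.54 0.13 -30 -2 [ 0.486 -0.024  0.301] err 0.0 q [-0.11  
[... 734 characters left out ...]
 2.02  0.03  1.04  1.43]
pour0.56 0.13 -5 -2 [ 0.439 -0.024  0.262] err 0.0 q [-0.13  0.09  1.75 -0.01  1.39  1.47]
pour0.56 0.13 -30 -2 [ 0.506 -0.024  0.301] err 0.0 q [-0.1   0.44  1.28 -0.04  1.94  1.5 ]
spat 45 1.4 [0.404 0.294 0.229] err 0.1179 q [ 0.69 -0.01  2.05 -0.59  0.59  2.55]
spat 45 1.4 [0.474 0.296 0.158] err 0.1408 q [ 0.58  0.22  1.97 -0.63  0.42  2.55]
spat 45 1.4 [0.432 0.295 0.2  ] err 0.1266 q [ 0.64  0.08  2.02 -0.6   0.51  2.55]
spat 45 1.4 [0.382 0.293 0.25 ] err 0.1125 q [ 0.73 -0.08  2.06 -0.58  0.65  2.55]
spat 0 1.4 [0.382 0.293 0.25 ] err 0.0 q [ 0.58  0.15  1.71 -0.    1.29  2.12]
spat 0 1.4 [ 0.59  -0.026  0.3  ] err 0.0 q [-0.11  0.36  1.33  0.    1.46  1.44]
```

```bash
python3 - <<'E'
from fk import *
from h import *
r,z=pose(30,-5.8);G=np.array([.452,-.269,.045]);plan(G+.019*z-.06*z,r)
E
```

```text
t 1.8667 pos [ 0.3948 -0.2855  0.1235] w 0.0856 q [-0.883  0.134  2.093  0.643  0.635  0.304]
turn [-0.1   0.04  0.15] then shift in new frame [ 0.29 -0.74  1.82]
```

>>> send_rows(
  deltas=[
    [0.15,-0.37,0,-0.1,0.04,0.15,0],
    [0.14,-0.37,0,0,0,0,0],
    [0,0,0.6,0,0,0,0],
    [0,0,0.6,0,0,0,0],
    [0,0,0.6,0,0,0,0],
    [0,0,0,0,0,0,0],
  ],
)

```text
time_s: 2.37
tool_pos: [0.4305, -0.2691, 0.08]
ee_rot: [3.005, -0.158, 0.804]
force: [-0.3, 0.3, 0.7]
gripper_width: 0.0852
```

```bash
python3 - <<'E'
from fk import *
from h import *
r,z=pose(30,-5.8);G=np.array([.452,-.269,.045]);plan(G+.019*z,r)
st=get_state();np.save('st2.npy',st,allow_pickle=True);cv2.imwrite('pics/w2.png',get_image('wrist')[:,:,::-1])
print(proj('wrist',[G,G-[.039,-.004,0]],st))
E
```

```text
t 2.3667 pos [ 0.4305 -0.2691  0.08  ] w 0.0852 q [-0.784  0.252  2.085  0.724  0.494  0.299]
turn [ 0.02  0.01 -0.04] then shift in new frame [ 0.03 -0.08  2.  ]
[[314.90725819 229.59813342]
 [314.87539996 302.69250362]]
```

View pics/w2.png

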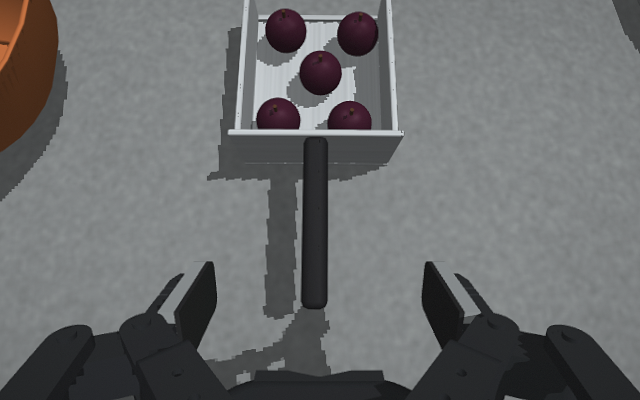

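>>> send_rows(
  deltas=[
    [0,-0.08,0.5,0,0,0,0],
    [0,0,0.5,0,0,0,0],
    [0,0,0.5,0,0,0,0],
    [0,0,0.5,0,0,0,0],
    [0,0,0,0,0,0,0.5],
    [0,0,0,0,0,0,0.7],
    [0,0,0,0,0,0,1],
    [0,0,0,0,0,0,1],
    [0,0,0,0,0,0,1],
    [0,0,0,0,0,0,1],
    [0,0,0,0,0,0,1],
    [0,0,0,0,0,0,1],
  ],
  grip_force=100,
)

```text
time_s: 3.42
tool_pos: [0.4609, -0.2701, 0.0309]
ee_rot: [3.002, -0.157, 0.808]
force: [-6.6, 0.6, 10.2]
gripper_width: 0.0128
```

```bash
python3 - <<'E'
from fk import *
from h import *
r,z=pose(30,-5.8);G=np.array([.452,-.269,.045]);plan(G+.019*z,r);print(get_state()['force'])
cv2.imwrite('pics/w3.png',get_image('wrist')[:,:,::-1])
E
```

```text
t 3.4167 pos [ 0.4609 -0.2701  0.0309] w 0.0128 q [-0.735  0.404  2.038  0.875  0.394  0.172]
turn [ 0.04 -0.03 -0.03] then shift in new frame [-0.02 -0.01  0.08]
[-6.61172017  0.588488   10.22618527]
```

View pics/w3.png

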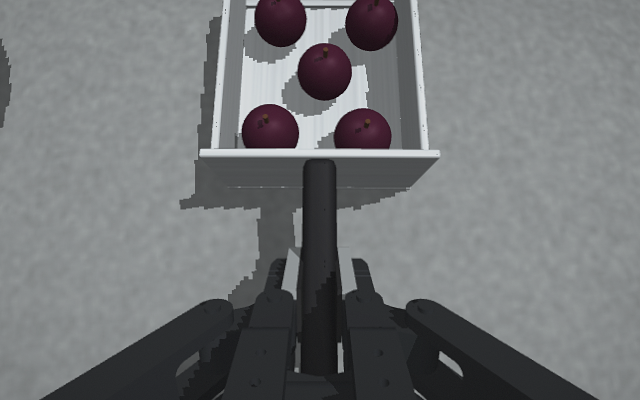

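```bash
python3 - <<'E'
from fk import *
from h import *
q=get_state()['joint_positions']
for T,h,G in [(30,-5.8,[.452,-.269,.115]),(38,-5.8,[.452,-.269,.185]),(38,-5.8,[.42,-.15,.185]),(38,-5.8,[.395,-.024,.185]),(30,-5.8,[.395,-.015,.185])]:
    r,z=pose(T,h);q,e=ik(np.array(G)+.019*z,r,q);print(T,G,round(e,4),np.round(q,2))
r,z=pose(30,-5.8);plan(np.array([.452,-.269,.185])+.019*z,r)
E
```

```text
30 [0.452, -0.269, 0.115] 0.0 [-0.73  0.26  2.01  0.64  0.52  0.43]
38 [0.452, -0.269, 0.185] 0.0 [-0.77  0.12  2.03  0.77  0.58  0.33]
38 [0.42, -0.15, 0.185] 0.0 [-0.57 -0.1   2.25  0.66  0.47  0.59]
38 [0.395, -0.024, 0.185] 0.0 [-0.18 -0.25  2.37  0.14  0.36  1.38]
30 [0.395, -0.015, 0.185] 0.0 [-0.14 -0.21  2.3   0.04  0.53  1.5 ]
t 3.4667 pos [ 0.4609 -0.2701  0.0309] w 0.0126 q [-0.735  0.404  2.038  0.875  0.394  0.172]
turn [ 0.05 -0.03 -0.03] then shift in new frame [ 2.31 -0.01 -3.97]
```

>>> send_rows(
  deltas=[
    [0.1,0,-0.18,0,0,0,1],
    [0.2,0,-0.36,0,0,0,1],
    [0.29,0,-0.5,0,0.1,0,1],
    [0.29,0,-0.5,0,0.2,0,1],
    [0.29,0,-0.5,0,0.25,0,1],
    [0.29,0,-0.5,0,0.25,0,1],
    [0.29,0,-0.5,0,0.25,0,1],
    [0.29,0,-0.5,0,0.25,0,1],
    [0.2,0,-0.36,0,0.25,0,1],
    [0.1,0,-0.18,0,0.15,0,1],
    [0,0,0,0,0,0,1],
    [0,0,0,0,0,0,1],
  ],
)

```text
time_s: 4.47
tool_pos: [0.4541, -0.2688, 0.1704]
ee_rot: [2.936, -0.154, 1.005]
force: [0.5, -0.1, -2.8]
gripper_width: 0.0123
```

```bash
python3 - <<'E'
from fk import *
from h import *
r,z=pose(38,-5.8);plan(np.array([.395,-.024,.185])+.019*z,r);print(get_state()['force'])
cv2.imwrite('pics/w4.png',get_image('wrist')[:,:,::-1])
cv2.imwrite('pics/s4.png',get_image('side')[:,:,::-1])
E
```

```text
t 4.4667 pos [ 0.4541 -0.2688  0.1704] w 0.0123 q [-0.785  0.1    2.05   0.767  0.588  0.326]
turn [ 0.04  0.04 -0.03] then shift in new frame [-1.89 -7.92 -1.46]
[ 0.49669599 -0.07016349 -2.78128559]
```

View pics/w4.png

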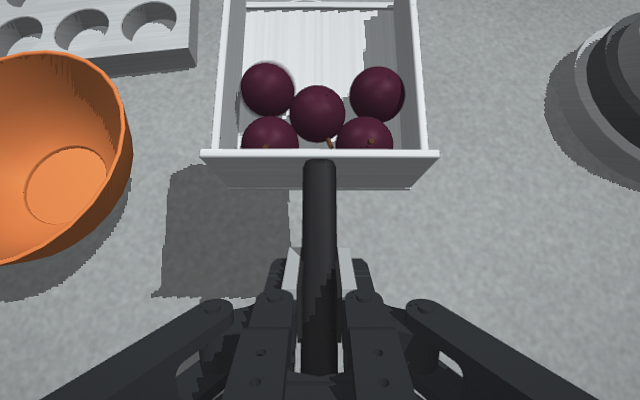

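View pics/s4.png

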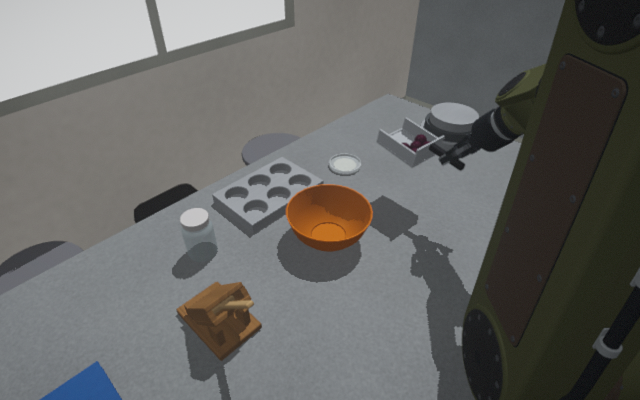

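>>> send_rows(
  deltas=[
    [-0.02,-0.1,-0.02,0,0,0,1],
    [-0.05,-0.2,-0.04,0,0,0,1],
    [-0.07,-0.3,-0.06,0,0,0,1],
    [-0.1,-0.4,-0.07,0,0,0,1],
    [-0.12,-0.5,-0.09,0,0,0,1],
    [-0.12,-0.5,-0.09,0,0,0,1],
    [-0.12,-0.5,-0.09,0,0,0,1],
    [-0.12,-0.5,-0.09,0,0,0,1],
    [-0.12,-0.5,-0.09,0,0,0,1],
    [-0.12,-0.5,-0.09,0,0,0,1],
    [-0.12,-0.5,-0.09,0,0,0,1],
    [-0.12,-0.5,-0.09,0,0,0,1],
  ],
)

```text
time_s: 5.57
tool_pos: [0.4244, -0.1133, 0.17]
ee_rot: [2.935, -0.153, 1.007]
force: [-0.0, 0.0, -3.5]
gripper_width: 0.0125
```

>>> send_rows(
  deltas=[
    [-0.12,-0.5,-0.09,0,0,0,1],
    [-0.12,-0.5,-0.09,0,0,0,1],
    [-0.12,-0.5,-0.09,0,0,0,1],
    [-0.12,-0.5,-0.09,0,0,0,1],
    [-0.1,-0.4,-0.07,0,0,0,1],
    [-0.07,-0.3,-0.06,0,0,0,1],
    [-0.05,-0.2,-0.04,0,0,0,1],
    [0,0,0,0,0,0,1],
    [0,0,0,0,0,0,1],
  ],
)

```text
time_s: 6.32
tool_pos: [0.4077, -0.025, 0.1697]
ee_rot: [2.936, -0.151, 1.007]
force: [0.1, -0.4, -2.3]
gripper_width: 0.0124
```

```bash
python3 - <<'E'
from fk import *
from h import *
r,z=pose(38,-5.8);plan(np.array([.395,-.024,.185])+.019*z,r);print(get_state()['force'])
st=get_state()
cv2.imwrite('pics/w5.png',get_image('wrist')[:,:,::-1])
a=cv2.imread('pics/w5.png');t=get_image('top')[:,:,::-1];cv2.imwrite('pics/t5.png',t)
Rm=R.from_rotvec(st['ee_rot']);zt=Rm.as_matrix()[:,2];G=st['tool_pos']-.019*zt
T=np.radians(8);h=np.radians(-5.8);f=np.array([np.cos(T)*np.cos(h),np.cos(T)*np.sin(h),np.sin(T)]);u=np.array([-np.sin(T)*np.cos(h),-np.sin(T)*np.sin(h),np.cos(T)])
lip=G+.175*f-.0385*u;print('lip',lip,proj('top',[lip]))
E
```

```text
t 6.3167 pos [ 0.4077 -0.025   0.1697] w 0.0124 q [-0.178 -0.247  2.37   0.129  0.361  1.39 ]
turn [ 0.02  0.03 -0.01] then shift in new frame [-0.02  0.01 -0.03]
[ 0.10237278 -0.37938034 -2.27104491]
lip [ 0.57379678 -0.04182571  0.17090747] [[358.58900299 221.50157122]]
```

View pics/w5.png

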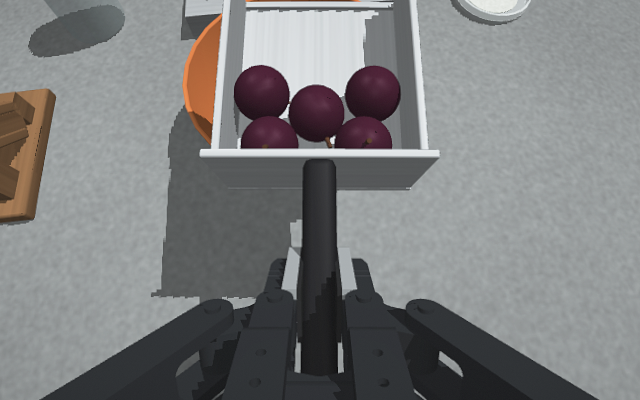

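View pics/t5.png

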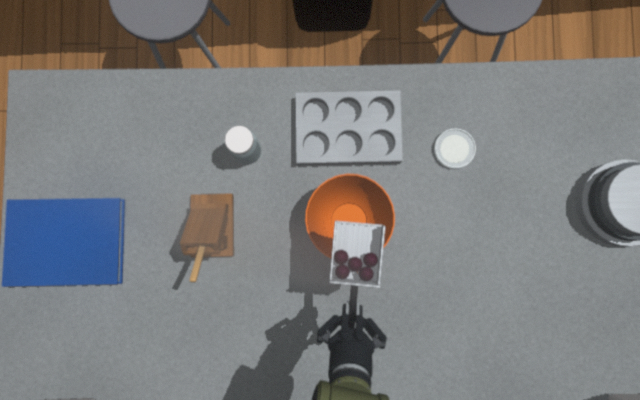

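```bash
python3 - <<'E'
from fk import *
from h import *
st=get_state();q=st['joint_positions'];Rm=R.from_rotvec(st['ee_rot']);p=st['tool_pos']
L=Rm.inv().apply(np.array([0.57379678,-0.04182571,0.17090747])-p);print('L',L)
D=np.array([.56,-.024,.115])-[0.57379678,-0.04182571,0.17090747]
print('shift',Rm.inv().apply(D)/.03)
lip=np.array([.56,-.024,.115])
for k in (0,4,8,12,15,16):
    r=Rm*R.from_rotvec([0,-.08*k,0]);q,e=ik(lip-r.apply(L),r,q);print(k,round(e,4),np.round(q,3))
print('per unit turn shift',np.cross([0,-.08,0],-L)/.03)
E
```

```text
L [ 0.13230528 -0.00126553  0.10137202]
shift [-1.55371777 -0.544881    1.15176747]
0 0.0 [-0.117 -0.138  2.456  0.044  0.162  1.517]
4 0.0 [-0.114 -0.138  2.193  0.003  0.746  1.559]
8 0.0 [-1.120e-01  2.600e-02  1.883e+00 -1.000e-03  1.212e+00  1.564e+00]
12 0.0 [-0.11   0.262  1.549 -0.003  1.63   1.566]
15 0.0 [-0.109  0.466  1.285 -0.004  1.93   1.566]
16 0.0 [-0.109  0.537  1.194 -0.004  2.029  1.566]
per unit turn shift [ 0.27032539  0.         -0.35281407]
```

>>> send_rows(
  deltas=[
    [-0.13,-0.04,0.1,0,0,0,1],
    [-0.25,-0.09,0.19,0,0,0,1],
    [-0.26,-0.09,0.19,0,0,0,1],
    [-0.26,-0.09,0.19,0,0,0,1],
    [-0.26,-0.09,0.19,0,0,0,1],
    [-0.26,-0.09,0.19,0,0,0,1],
    [-0.13,-0.05,0.1,0,0,0,1],
    [0,0,0,0,0,0,1],
  ],
)

```text
time_s: 7.08
tool_pos: [0.3936, -0.008, 0.1127]
ee_rot: [2.936, -0.154, 1.003]
force: [0.6, 0.1, -1.7]
gripper_width: 0.0124
```

>>> send_rows(
  deltas=[
    [0.07,0,-0.09,0,-0.25,0,1],
    [0.1,0,-0.12,0,-0.35,0,1],
    [0.1,0,-0.12,0,-0.35,0,1],
    [0.1,0,-0.12,0,-0.35,0,1],
    [0.09,0,-0.12,0,-0.35,0,1],
    [0.09,0,-0.12,0,-0.35,0,1],
    [0.09,0,-0.13,0,-0.35,0,1],
    [0.1,0,-0.12,0,-0.35,0,1],
    [0.1,0,-0.12,0,-0.35,0,1],
    [0.1,0,-0.12,0,-0.35,0,1],
    [0.09,0,-0.12,0,-0.35,0,1],
    [0.09,0,-0.13,0,-0.35,0,1],
  ],
)

```text
time_s: 8.08
tool_pos: [0.4029, -0.0091, 0.1683]
ee_rot: [3.076, -0.161, 0.516]
force: [-1.1, -0.3, -3.2]
gripper_width: 0.0124
```

```bash
python3 - <<'E'
from fk import *
from h import *
st=get_state();Rm=R.from_rotvec(st['ee_rot']);print(st['time_s'],st['force'],'lip',st['tool_pos']+Rm.apply([ 0.1323,-0.00126,0.10137]),'tray pitch',np.degrees(np.arcsin(Rm.as_matrix()[2,0]))-30)
cv2.imwrite('pics/w6.png',get_image('wrist')[:,:,::-1]);cv2.imwrite('pics/s6.png',get_image('side')[:,:,::-1])
E
```

```text
8.0833 [-1.13748539 -0.30287765 -3.15911613] lip [ 0.5602412  -0.02439739  0.11567924] tray pitch -10.960073358164777
```

View pics/w6.png

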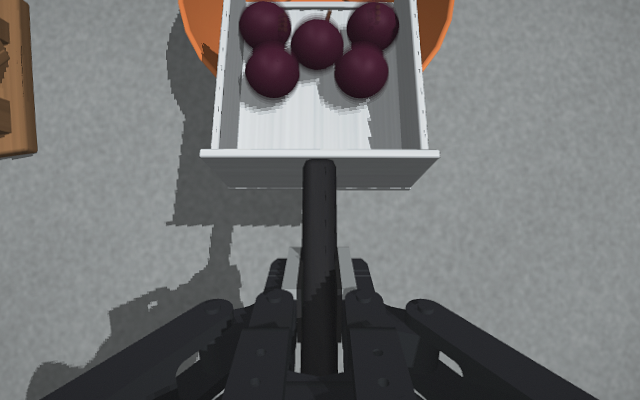

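View pics/s6.png

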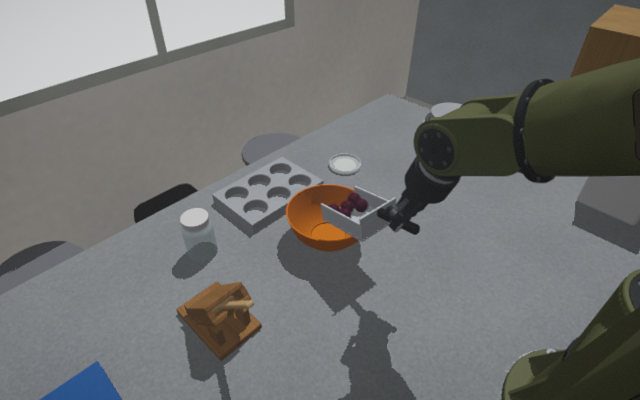

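>>> send_rows(
  deltas=[
    [0.1,0,-0.12,0,-0.35,0,1],
    [0.1,0,-0.12,0,-0.35,0,1],
    [0.09,0,-0.12,0,-0.35,0,1],
    [0.09,0,-0.13,0,-0.35,0,1],
    [0.1,0,-0.12,0,-0.35,0,1],
    [0.1,0,-0.12,0,-0.35,0,1],
    [0.09,0,-0.12,0,-0.35,0,1],
    [0.09,0,-0.13,0,-0.35,0,1],
    [0.1,0,-0.12,0,-0.35,0,1],
    [0.1,0,-0.12,0,-0.35,0,1],
    [0.09,0,-0.12,0,-0.35,0,1],
    [0.09,0,-0.13,0,-0.35,0,1],
  ],
)

```text
time_s: 9.18
tool_pos: [0.4283, -0.0116, 0.217]
ee_rot: [3.137, -0.164, -0.005]
force: [-0.5, 0.7, -0.5]
gripper_width: 0.0119
```

>>> send_rows(
  deltas=[
    [0.1,0,-0.12,0,-0.35,0,1],
    [0.1,0,-0.12,0,-0.35,0,1],
    [0.09,0,-0.12,0,-0.35,0,1],
    [0.09,0,-0.13,0,-0.35,0,1],
    [0.1,0,-0.12,0,-0.35,0,1],
    [0.1,0,-0.12,0,-0.35,0,1],
    [0.09,0,-0.12,0,-0.35,0,1],
    [0.09,0,-0.13,0,-0.35,0,1],
    [0.1,0,-0.12,0,-0.35,0,1],
    [0.1,0,-0.12,0,-0.35,0,1],
    [0.09,0,-0.12,0,-0.35,0,1],
    [0.09,0,-0.13,0,-0.35,0,1],
  ],
)

```text
time_s: 10.18
tool_pos: [0.4688, -0.0158, 0.2548]
ee_rot: [-3.076, 0.161, 0.526]
force: [0.7, 0.1, -1.0]
gripper_width: 0.0125
```

>>> send_rows(
  deltas=[
    [0.1,0,-0.12,0,-0.35,0,1],
    [0.1,0,-0.12,0,-0.35,0,1],
    [0.09,0,-0.12,0,-0.35,0,1],
    [0.09,0,-0.13,0,-0.35,0,1],
    [0.1,0,-0.12,0,-0.35,0,1],
    [0.1,0,-0.12,0,-0.35,0,1],
    [0,0,0,0,0,0,1],
    [0,0,0,0,0,0,1],
    [0,0,0,0,0,0,1],
  ],
)

```text
time_s: 10.93
tool_pos: [0.4929, -0.0183, 0.2679]
ee_rot: [-3.013, 0.158, 0.779]
force: [0.2, 0.4, -2.6]
gripper_width: 0.0123
```

```bash
python3 - <<'E'
from fk import *
from h import *
st=get_state();Rm=R.from_rotvec(st['ee_rot']);print(st['time_s'],st['force'],'lip',st['tool_pos']+Rm.apply([ 0.1323,-0.00126,0.10137]),'tray pitch',np.degrees(np.arcsin(Rm.as_matrix()[2,0]))-30)
cv2.imwrite('pics/w7.png',get_image('wrist')[:,:,::-1]);cv2.imwrite('pics/s7.png',get_image('side')[:,:,::-1])
E
```

```text
10.9333 [ 0.23640463  0.41471204 -2.59404372] lip [ 0.55924256 -0.02412768  0.11515744] tray pitch -58.97546558272013
```

View pics/w7.png

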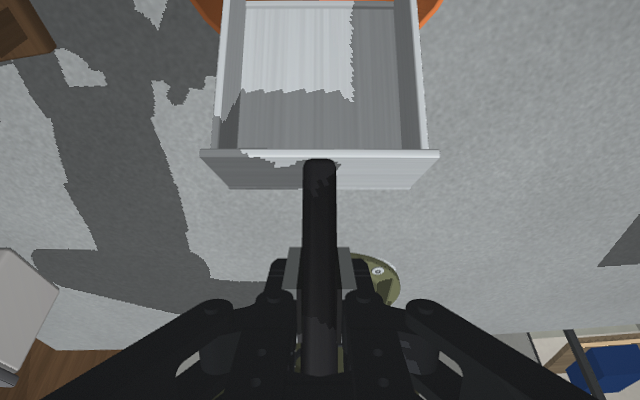

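View pics/s7.png

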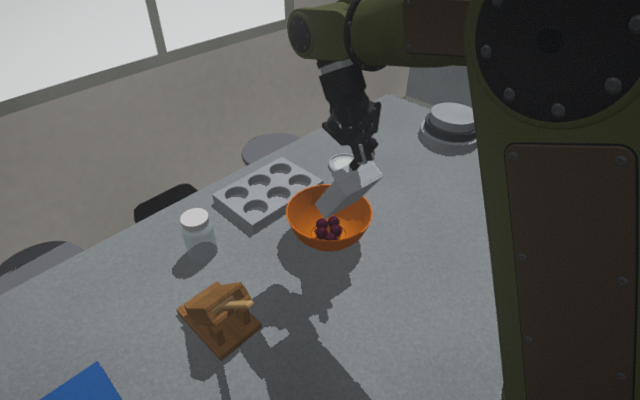

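>>> send_rows(
  deltas=[
    [-0.1,0,-0.18,0,0,0,1],
    [-0.2,0,-0.36,0,0,0,1],
    [-0.3,0,-0.5,0,0,0,1],
    [-0.3,0,-0.5,0,0.3,0,1],
    [-0.2,0,-0.36,0,0.5,0,1],
    [0,0.1,0,0,0.6,0,1],
    [0,0.2,0,0,0.7,0,1],
    [0,0.4,0,0,0.7,0,1],
    [0,0.6,0,0,0.7,0,1],
    [0,0.6,0,0,0.7,0,1],
    [0,0.6,0,0,0.7,0,1],
    [0,0.6,0,0,0.7,0,1],
  ],
)

```text
time_s: 12.03
tool_pos: [0.4815, -0.1112, 0.3354]
ee_rot: [-3.136, 0.164, 0.084]
force: [0.1, -0.7, -2.0]
gripper_width: 0.0125
```

>>> send_rows(
  deltas=[
    [0,0.6,0,0,0.7,0,1],
    [0,0.6,0,0,0.7,0,1],
    [0,0.6,0,0,0.7,0,1],
    [0,0.6,0,0,0.7,0,1],
    [0,0.6,0,0,0.7,0,1],
    [0,0.6,0,0,0.7,0,1],
    [0,0.6,0,0,0.7,0,1],
    [0,0.6,0,0,0.5,0,1],
    [0,0.4,0,0,0.3,0,1],
    [0,0.2,0,0,0.2,0,1],
    [0,0,0,0,0,0,1],
  ],
)

```text
time_s: 12.95
tool_pos: [0.4643, -0.2723, 0.3349]
ee_rot: [3.047, -0.161, 0.64]
force: [-0.6, 0.3, -2.1]
gripper_width: 0.0122
```

```bash
python3 - <<'E'
from fk import *
from h import *
st=get_state();np.save('st8.npy',st,allow_pickle=True)
cv2.imwrite('pics/w8.png',get_image('wrist')[:,:,::-1]);t=get_image('top')[:,:,::-1];cv2.imwrite('pics/t8.png',t);cv2.imwrite('pics/t8b.png',cv2.resize(t[160:280,290:410],None,fx=4,fy=4))
r,z=pose(30,-5.8);plan(np.array([.44,-.275,.105])+.019*z,r);print(get_state()['force'])
E
```

```text
t 13.05 pos [ 0.4648 -0.2712  0.3348] w 0.0124 q [-0.699  0.018  1.655  0.249  1.132  0.909]
turn [ 0.04  1.39 -0.03] then shift in new frame [-4.53  0.21  6.86]
[-0.0121883   0.01437929 -1.78508436]
```

View pics/w8.png

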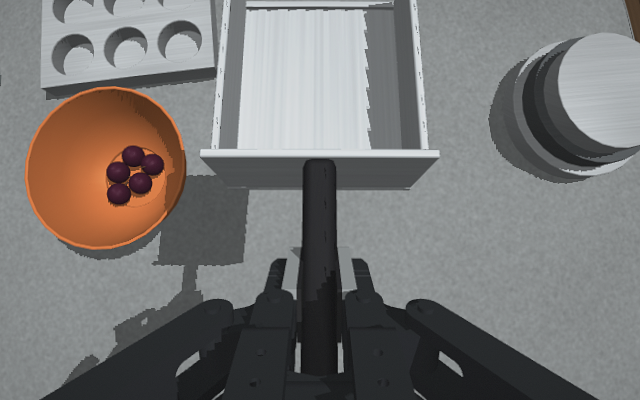

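View pics/t8.png

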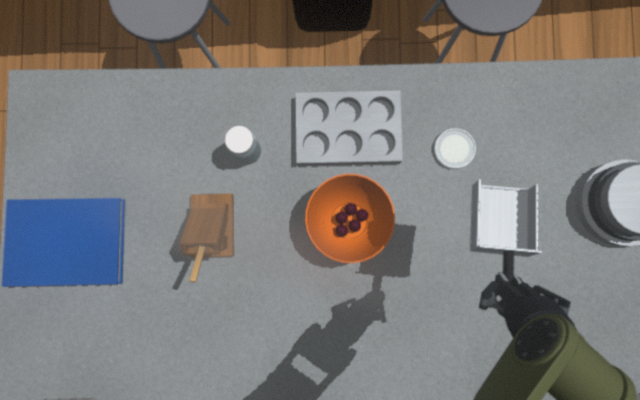

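View pics/t8b.png

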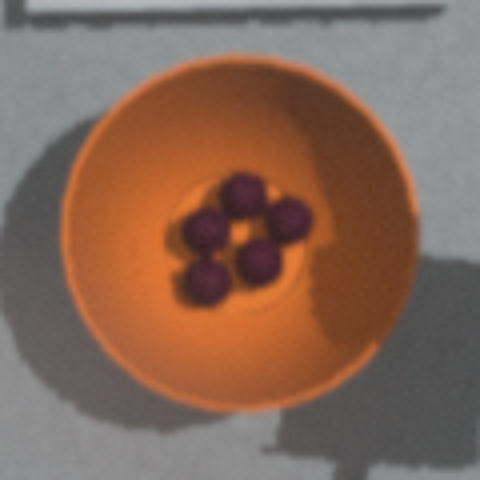

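>>> send_rows(
  deltas=[
    [0,0,0,0,0.7,0,1],
    [-0.2,0,0.3,0.04,0.69,-0.03,1],
    [-0.4,0.02,0.6,0,0,0,1],
    [-0.5,0.03,0.8,0,0,0,1],
    [-0.5,0.03,0.8,0,0,0,1],
    [-0.5,0.03,0.8,0,0,0,1],
    [-0.5,0.03,0.8,0,0,0,1],
    [-0.5,0.03,0.8,0,0,0,1],
    [-0.5,0.03,0.8,0,0,0,1],
    [-0.5,0.03,0.6,0,0,0,1],
    [-0.4,0,0.6,0,0,0,1],
    [-0.2,0,0.3,0,0,0,1],
  ],
)

```text
time_s: 14.05
tool_pos: [0.4494, -0.2754, 0.0745]
ee_rot: [3.009, -0.151, 0.803]
force: [0.3, 0.2, -1.1]
gripper_width: 0.0121
```

>>> send_rows(
  deltas=[
    [0,0,0,0,0,0,1],
    [0,0,0,0,0,0,1],
  ],
)

```text
time_s: 14.22
tool_pos: [0.4502, -0.2763, 0.077]
ee_rot: [3.007, -0.151, 0.806]
force: [-0.3, -0.2, -1.8]
gripper_width: 0.0124
```

```bash
python3 - <<'E'
from fk import *
from h import *
st=get_state();r,z=pose(30,-5.8);p=st['tool_pos'].copy();p[2]=.033;plan(p,r);print(st['force'])
m=R.from_rotvec(st['ee_rot']).as_matrix();print('pitch',np.degrees(np.arcsin(m[2,0])),'roll',np.degrees(m[2,1]))
E
```

```text
t 14.2167 pos [ 0.4502 -0.2763  0.077 ] w 0.0124 q [-0.765  0.296  2.035  0.714  0.492  0.323]
turn [-0.02 -0.    0.01] then shift in new frame [-0.73  0.    1.27]
[-0.33531057 -0.16647739 -1.83560801]
pitch 30.0046507586605 roll -0.05271878291506616
```

>>> send_rows(
  deltas=[
    [-0.1,0,0.17,0,0,0,1],
    [-0.13,0,0.22,0,0,0,1],
    [-0.13,0,0.22,0,0,0,1],
    [-0.13,0,0.22,0,0,0,1],
    [-0.13,0,0.22,0,0,0,1],
    [-0.07,0,0.12,0,0,0,1],
    [-0.03,0,0.06,0,0,0,1],
    [0,0,0,0,0,0,1],
    [0,0,0,0,0,0,1],
  ],
)

```text
time_s: 14.97
tool_pos: [0.4497, -0.277, 0.0345]
ee_rot: [3.005, -0.152, 0.807]
force: [-0.1, 0.0, -1.6]
gripper_width: 0.0123
```

>>> send_rows(
  deltas=[
    [-0.02,0,0.03,0,0,0,1],
    [-0.02,0,0.03,0,0,0,1],
    [0,0,0,0,0,0,1],
  ],
)

```text
time_s: 15.22
tool_pos: [0.4493, -0.2769, 0.0319]
ee_rot: [3.006, -0.152, 0.806]
force: [-0.7, -0.1, -1.6]
gripper_width: 0.0125
```

```bash
python3 - <<'E'
from h import *
st=get_state();print(st['tool_pos'],st['force'])
cv2.imwrite('pics/s9.png',cv2.resize(get_image('side')[120:250,340:540,::-1],None,fx=4,fy=4))
E
```

```text
[ 0.44930137 -0.27687051  0.03190567] [-0.71421467 -0.11019348 -1.60063577]
```

View pics/s9.png

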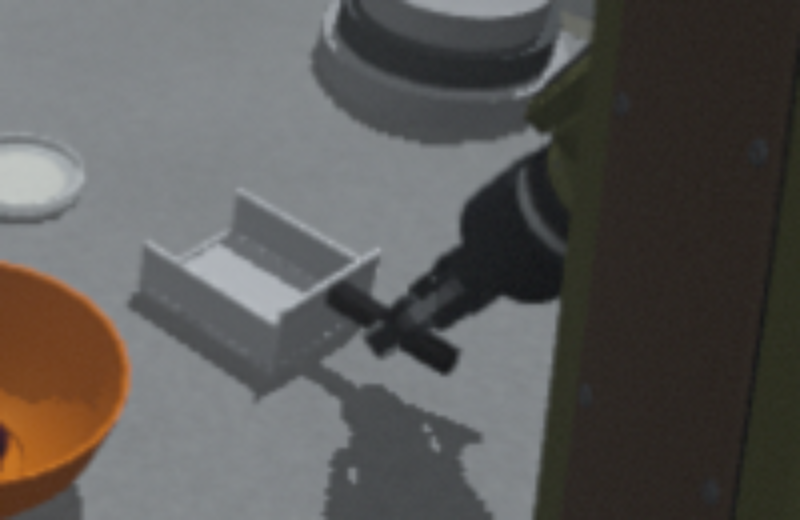

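>>> send_rows(
  deltas=[
    [-0.02,0,0.03,0,0,0,1],
    [-0.02,0,0.03,0,0,0,1],
    [0,0,0,0,0,0,1],
    [0,0,0,0,0,0,1],
  ],
)

```text
time_s: 15.6
tool_pos: [0.4495, -0.2772, 0.0307]
ee_rot: [3.005, -0.152, 0.808]
force: [-8.9, 3.9, 14.5]
gripper_width: 0.0122
```

>>> send_rows(
  deltas=[
    [0.01,0,-0.02,0,0,0,1],
    [0,0,0,0,0,0,0.8],
    [0,0,0,0,0,0,0.6],
    [0,0,0,0,0,0,0.3],
    [0,0,0,0,0,0,0],
    [0,0,0,0,0,0,0],
    [0,0,0,0,0,0,0],
    [0,0,0,0,0,0,0],
  ],
  grip_force=30,
)

```text
time_s: 16.27
tool_pos: [0.4491, -0.2768, 0.0303]
ee_rot: [3.006, -0.152, 0.806]
force: [-0.1, 0.1, 0.4]
gripper_width: 0.0853
```

```bash
python3 - <<'E'
from h import *
st=get_state();print(st['tool_pos'],st['force'])
cv2.imwrite('pics/w10.png',get_image('wrist')[:,:,::-1])
E
```

```text
[ 0.44911252 -0.27680017  0.03030122] [-0.10521058  0.12587493  0.37944259]
```

View pics/w10.png

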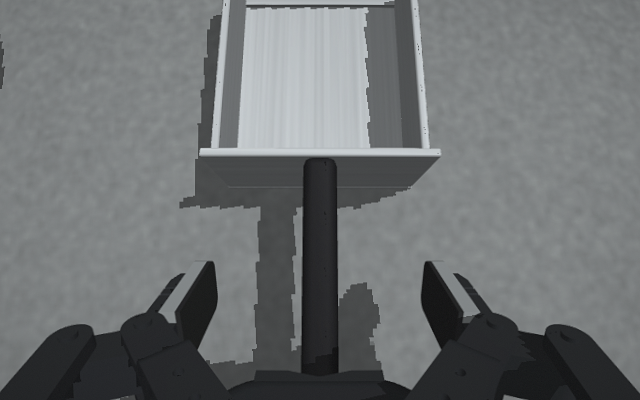

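>>> send_rows(
  deltas=[
    [0,0,-0.3,0,0,0,0],
    [0,0,-0.5,0,0,0,0],
    [0,0,-0.7,0,0,0,0],
    [0,0,-0.9,0,0,0,0],
    [0,0,-0.9,0,0,0,0],
    [0,0,-0.9,0,0,0,0],
    [0,0,-0.9,0,-0.5,0,0],
    [0,0,-0.9,0,-0.7,0,0],
    [0,0,-0.5,0,-0.7,0,0],
    [0,0,0,0,-0.7,0,0],
    [0,0,0,0,-0.7,0,0],
    [0,0,0,0,-0.7,0,0],
  ],
)

```text
time_s: 17.32
tool_pos: [0.3541, -0.2675, 0.201]
ee_rot: [3.111, -0.158, 0.315]
force: [0.0, -0.3, -0.3]
gripper_width: 0.0851
```

```bash
python3 - <<'E'
from fk import *
from h import *
cv2.imwrite('pics/s11.png',cv2.resize(get_image('side')[120:250,340:540,::-1],None,fx=4,fy=4))
st=get_state();q=st['joint_positions']
r0,z0=pose(0,-5.8);plan(st['tool_pos'],r0)
E_=np.array([.4588,.2953,.1735]);d=np.array([-.707,-.012,.707]);Gs=E_-.022*d
Z=R.from_euler('z',np.pi)
p=st['tool_pos']
for nm,T,h,G,a in [('now',0,-5.8,p,0),('turn',0,-5.8,[.42,-.1,.3],-60),('turn',0,-5.8,[.42,0,.3],-120),('t',0,-5.8,[.42,.1,.3],-180),('x',0,1,[.40,.29,.3],-180),('y',20,1,[.40,.294,.27],-180),('pre',45,1,Gs+.08*d,-180),('gr',45,1,Gs,-180),('out',45,1,Gs+.06*d,-180),('out',45,1,Gs+.14*d,-180),('dn',0,1,Gs+.14*d,-180),('bowl',0,1,[.59,-.026,.3],-180),('bowl',0,1,[.59,-.026,.32],-180)]:
    r,z=pose(T,h);r=r*R.from_euler('z',a,degrees=True);q,e=ik(np.array(G)+.019*z,r,q);print(nm,T,np.round(G,3),round(e,4),np.round(q,2))
E
```

```text
t 17.3667 pos [ 0.3546 -0.2676  0.201 ] w 0.0851 q [-0.799  0.004  1.948  0.147  1.041  0.808]
turn [ 0.01 -2.48 -0.  ] then shift in new frame [0. 0. 0.]
now 0 [ 0.355 -0.268  0.201] 0.0 [-0.73  0.11  1.87 -0.    1.16  0.94]
turn 0 [ 0.42 -0.1   0.3 ] 0.0 [-0.32 -0.01  1.76  0.    1.39  0.31]
turn 0 [0.42 0.   0.3 ] 0.0 [-0.09 -0.03  1.78  0.    1.39 -0.51]
t 0 [0.42 0.1  0.3 ] 0.0 [ 0.15 -0.01  1.76  0.    1.39 -1.32]
x 0 [0.4  0.29 0.3 ] 0.0 [ 0.55  0.14  1.6   0.    1.4  -1.04]
y 20 [0.4   0.294 0.27 ] 0.0 [ 0.65  0.04  1.81 -0.24  1.02 -0.84]
pre 45 [0.418 0.295 0.215] 0.0 [ 0.75  0.07  2.06 -0.97  0.61 -0.13]
gr 45 [0.474 0.296 0.158] 0.0349 [ 0.65  0.25  1.98 -1.04  0.49 -0.09]
out 45 [0.432 0.295 0.2  ] 0.0 [ 0.73  0.11  2.05 -1.01  0.58 -0.1 ]
out 45 [0.375 0.294 0.257] 0.0 [ 0.83 -0.06  2.07 -0.87  0.74 -0.21]
dn 0 [0.375 0.294 0.257] 0.0 [ 0.59  0.13  1.71  0.    1.3  -1.  ]
bowl 0 [ 0.59  -0.026  0.3  ] 0.0 [-0.11  0.36  1.33  0.    1.46 -1.69]
bowl 0 [ 0.59  -0.026  0.32 ] 0.0 [-0.11  0.35  1.29  0.    1.5  -1.69]
```

View pics/s11.png

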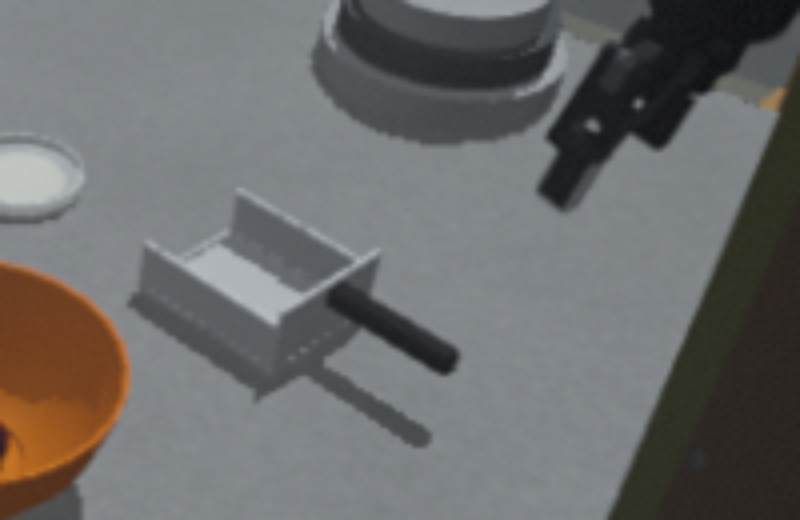

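```bash
python3 - <<'E'
from fk import *
from h import *
st=get_state();q0=st['joint_positions']
E_=np.array([.4588,.2953,.1735]);d=np.array([-.707,-.012,.707]);Gs=E_-.022*d
for a,T in [(-180,38),(-180,33),(-180,28),(0,30),(0,25)]:
  q=np.array([.65,.1,1.8,0,.8,-.8 if a else 2.3])
  for nm,T_,G in [('pre',T,Gs+.08*d),('gr',T,Gs),('out',T,Gs+.06*d),('out',T,Gs+.14*d),('dn',T-45,Gs+.14*d),('bowl',T-45,[.59,-.026,.31])]:
    r,z=pose(T_,1);r=r*R.from_euler('z',a,degrees=True);q,e=ik(np.array(G)+.019*z,r,q);print(a,nm,T_,np.round(G,3),round(e,4),np.round(q,2))
r0,z0=pose(0,-5.8);r=r0*R.from_euler('z',180,degrees=True)
plan([.40,.29,.30],r)
E
```

```text
-180 pre 38 [0.418 0.295 0.215] 0.0 [ 0.72  0.07  2.   -0.71  0.66 -0.39]
-180 gr 38 [0.474 0.296 0.158] 0.0 [ 0.64  0.25  1.95 -0.81  0.52 -0.32]
-180 out 38 [0.432 0.295 0.2  ] 0.0 [ 0.7   0.12  1.99 -0.73  0.62 -0.37]
-180 out 38 [0.375 0.294 0.257] 0.0 [ 0.79 -0.06  2.02 -0.66  0.78 -0.41]
-180 dn -7 [0.375 0.294 0.257] 0.0 [ 0.56  0.18  1.66  0.06  1.41 -1.04]
-180 bowl -7 [ 0.59  -0.026  0.31 ] 0.0 [-0.1   0.42  1.22 -0.01  1.62 -1.69]
-180 pre 33 [0.418 0.295 0.215] 0.0 [ 0.69  0.08  1.96 -0.55  0.71 -0.54]
-180 gr 33 [0.474 0.296 0.158] 0.0 [ 0.62  0.26  1.91 -0.6   0.57 -0.52]
-180 out 33 [0.432 0.295 0.2  ] 0.0 [ 0.67  0.12  1.95 -0.56  0.67 -0.54]
-180 out 33 [0.375 0.294 0.257] 0.0 [ 0.76 -0.04  1.98 -0.52  0.83 -0.54]
-180 dn -12 [0.375 0.294 0.257] 0.0 [ 0.54  0.22  1.62  0.1   1.49 -1.07]
-180 bowl -12 [ 0.59  -0.026  0.31 ] 0.0 [-0.1   0.47  1.16 -0.02  1.72 -1.69]
-180 pre 28 [0.418 0.295 0.215] 0.0 [ 0.67  0.09  1.92 -0.42  0.77 -0.67]
-180 gr 28 [0.474 0.296 0.158] 0.0 [ 0.6   0.27  1.86 -0.44  0.64 -0.68]
-180 out 28 [0.432 0.295 0.2  ] 0.0 [ 0.65  0.14  1.91 -0.4
[... 568 characters left out ...]
 1.59 0.13 1.53 2.06]
0 bowl -15 [ 0.59  -0.026  0.31 ] 0.0 [-0.09  0.5   1.13 -0.03  1.78  1.46]
0 pre 25 [0.418 0.295 0.215] 0.0 [ 0.65  0.1   1.9  -0.35  0.81  2.41]
0 gr 25 [0.474 0.296 0.158] 0.0 [ 0.58  0.28  1.84 -0.37  0.69  2.38]
0 out 25 [0.432 0.295 0.2  ] 0.0 [ 0.63  0.15  1.88 -0.36  0.78  2.4 ]
0 out 25 [0.375 0.294 0.257] 0.0 [ 0.72 -0.02  1.92 -0.35  0.93  2.44]
0 dn -20 [0.375 0.294 0.257] 0.0 [0.51 0.28 1.56 0.16 1.61 2.04]
0 bowl -20 [ 0.59  -0.026  0.31 ] 0.0 [-0.09  0.55  1.07 -0.04  1.87  1.46]
t 17.3667 pos [ 0.3546 -0.2676  0.201 ] w 0.0851 q [-0.799  0.004  1.948  0.147  1.041  0.808]
turn [-3.890e+00 -2.000e-02  3.908e+01] then shift in new frame [ 0.37 18.65 -3.3 ]
```

```bash
python3 - <<'E'
from h import *
r0,z0=pose(0,-5.8);plan([.40,.285,.30],r0)
E
```

```text
t 17.3667 pos [ 0.3546 -0.2676  0.201 ] w 0.0851 q [-0.799  0.004  1.948  0.147  1.041  0.808]
turn [ 0.01 -2.48 -0.  ] then shift in new frame [ -0.36 -18.48  -3.3 ]
```

>>> send_rows(
  deltas=[
    [0,0,-0.3,0,-0.82,0,0],
    [0,0,-0.5,0,-0.83,0,0],
    [0,0,-0.7,0,-0.83,0,0],
    [0,-0.4,-0.9,0,0,0,0],
    [0,-0.8,-0.9,0,0,0,0],
    [0,-0.95,0,0,0,0,0],
    [0,-0.95,0,0,0,0,0],
    [0,-0.95,0,0,0,0,0],
    [0,-0.95,0,0,0,0,0],
    [0,-0.95,0,0,0,0,0],
    [0,-0.95,0,0,0,0,0],
    [0,-0.95,0,0,0,0,0],
  ],
)

```text
time_s: 18.37
tool_pos: [0.3721, -0.031, 0.2989]
ee_rot: [-3.136, 0.158, -0.011]
force: [0.2, 0.0, 0.4]
gripper_width: 0.0856
```

>>> send_rows(
  deltas=[
    [0,-0.95,0,0,0,0,0],
    [0,-0.95,0,0,0,0,0],
    [0,-0.95,0,0,0,0,0],
    [0,-0.95,0,0,0,0,0],
    [0,-0.95,0,0,0,0,0],
    [0,-0.95,0,0,0,0,0],
    [0,-0.95,0,0,0,0,0],
    [0,-0.7,0,0,0,0,0],
    [0,-0.4,0,0,0,0,0],
    [0,0,0,0,0,0,0],
  ],
)

```text
time_s: 19.2
tool_pos: [0.3957, 0.2003, 0.2987]
ee_rot: [-3.137, 0.155, -0.008]
force: [-0.7, 0.0, -0.0]
gripper_width: 0.0855
```

```bash
python3 - <<'E'
from h import *
r0,z0=pose(0,-5.8);plan([.40,.285,.30],r0)
st=get_state();np.save('st12.npy',st,allow_pickle=True);cv2.imwrite('pics/w12.png',get_image('wrist')[:,:,::-1])
E
```

```text
t 19.2 pos [0.3957 0.2003 0.2987] w 0.0855 q [ 3.870e-01  7.000e-03  1.701e+00 -1.000e-03  1.428e+00  2.056e+00]
turn [-0.01 -0.06  0.03] then shift in new frame [-0.14 -2.82 -0.04]
```

View pics/w12.png

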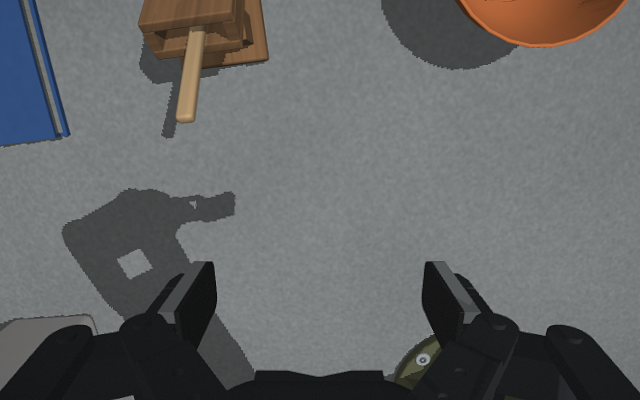

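```bash
python3 - <<'E'
from h import *
S=np.load('st12.npy',allow_pickle=True).item()
i=cv2.imread('pics/w12.png');h=cv2.cvtColor(i,cv2.COLOR_BGR2HSV)
m=cv2.inRange(h,(10,70,150),(25,200,255));k=np.zeros_like(m);k[60:130,165:215]=m[60:130,165:215]
pts=[]
for r in range(72,112,4):
    u=np.nonzero(k[r])[0];pts.append(((u.min()+u.max())/2,r,len(u)))
print(pts); pts=np.array(pts);kk=np.polyfit(pts[:,1],pts[:,0],1)
v=np.nonzero(k.any(1))[0];print('rows',v.min(),v.max())
wl=[(np.polyval(kk,72),72),(np.polyval(kk,120),120)];print(wl)
ow,dw=ray('wrist',wl,S)
kt=[-0.2717257,268.49186661]
ot,dt=ray('top',[(np.polyval(kt,258),258),(np.polyval(kt,281),281)])
sz=lambda u,v:(165+u/6-.42,270+v/6-.42)
os_,ds=ray('side',[sz(370,213),sz(508,209)])
N=[];O=[]
for o,d in((ow,dw),(ot,dt),(os_,ds)):
    n=np.cross(d[0],d[1]);n/=np.linalg.norm(n);N.append(n);O.append(n@o)
for a,b in((0,1),(0,2),(1,2)):
    d=np.cross(N[a],N[b]);d/=np.linalg.norm(d);d*=np.sign(d[2]);x=np.linalg.lstsq(np.array([N[a],N[b]]),np.array([O[a],O[b]]),rcond=None)[0]
    # point at z=.158
    print(a,b,'dir',d.round(3),'yaw',np.degrees(np.arctan2(-d[1],-d[0])).round(2),'at z=.158',(x+d*((.158-x[2])/d[2])).round(4))
print('end tri',tri([(ow,dw[1]),(ot,dt[1])]),tri([(ow,dw[1]),(os_,ds[1])]),tri([(ow,dw[1]),(os_,ds[1]),(ot,dt[1])]))
E
```

```text
[(np.float64(189.5), 72, 14), (np.float64(189.5), 76, 14), (np.float64(189.0), 80, 15), (np.float64(188.0), 84, 15), (np.float64(188.0), 88, 15), (np.float64(187.0), 92, 15), (np.float64(186.5), 96, 16), (np.float64(186.0), 100, 15), (np.float64(185.5), 104, 16), (np.float64(185.0), 108, 15)]
rows 60 119
[(np.float64(189.82727272727277), 72), (np.float64(183.35454545454556), 120)]
0 1 dir [-0.688 -0.029  0.725] yaw 2.37 at z=.158 [0.4814 0.2938 0.158 ]
0 2 dir [-0.709 -0.014  0.705] yaw 1.16 at z=.158 [0.4747 0.2962 0.158 ]
1 2 dir [-0.71  -0.017  0.704] yaw 1.38 at z=.158 [0.4742 0.2957 0.158 ]
end tri (array([0.45933405, 0.29389915, 0.17816597]), np.float64(0.00038490359550697037)) (array([0.45950615, 0.29585701, 0.17310085]), np.float64(6.945680246736272e-06)) (array([0.45922757, 0.29569683, 0.17318984]), np.float64(0.0005815384468376229))
```

>>> send_rows(
  deltas=[
    [0,0,0,0,0,-0.6,0],
    [0,0,0,0,0,-1,0],
    [0,0,0,0,0,-1,0],
    [0,0,0,0,0,-1,0],
    [0,0,0,0,0,-1,0],
    [0,0,0,0,0,-1,0],
    [0,0,0,0,0,-1,0],
    [0,0,0,0,0,-1,0],
    [0,0,0,0,0,-1,0],
    [0,0,0,0,0,-1,0],
    [0,0,0,0,0,-1,0],
    [0,0,0,0,0,-1,0],
  ],
)

```text
time_s: 20.25
tool_pos: [0.3959, 0.1975, 0.2993]
ee_rot: [2.873, 1.265, 0.009]
force: [-0.0, -1.1, -0.2]
gripper_width: 0.0854
```

>>> send_rows(
  deltas=[
    [0,0,0,0,0,-1,0],
    [0,0,0,0,0,-1,0],
    [0,0,0,0,0,-1,0],
    [0,0,0,0,0,-1,0],
    [0,0,0,0,0,-1,0],
    [0,0,0,0,0,-1,0],
    [0,0,0,0,0,-1,0],
    [0,0,0,0,0,-1,0],
    [0,0,0,0,0,-1,0],
    [0,0,0,0,0,-1,0],
    [0,0,0,0,0,-1,0],
    [0,0,0,0,0,-1,0],
  ],
)

```text
time_s: 21.25
tool_pos: [0.3959, 0.1975, 0.2992]
ee_rot: [1.963, 2.447, 0.006]
force: [0.4, -0.2, -0.2]
gripper_width: 0.0852
```

>>> send_rows(
  deltas=[
    [0,0,0,0,0,-1,0],
    [0,0,0,0,0,-1,0],
    [0,0,0,0,0,-1,0],
    [0,0,0,0,0,-1,0],
    [0,0,0,0,0,-1,0],
    [0,0,0,0,0,-1,0],
    [0,0,0,0,0,-1,0],
    [0,0,0,0,0,-1,0],
    [0,0,0,0,0,-1,0],
    [0,0,0,0,0,-1,0],
    [0,0,0,0,0,-1,0],
    [0,0,0,0,0,-1,0],
  ],
)

```text
time_s: 22.25
tool_pos: [0.3959, 0.1975, 0.2993]
ee_rot: [0.61, 3.076, 0.002]
force: [0.1, -0.3, -0.4]
gripper_width: 0.0854
```

>>> send_rows(
  deltas=[
    [0,0,0,0,0,-1,0],
    [0,0,0,0,0,-1,0],
    [0,0,0,0,0,-1,0],
    [0,0,0,0,0,-1,0],
    [0,0,0,0,0,-1,0],
    [0,0,0,0,0,-0.2,0],
    [0,0,0,0,0,0,0],
  ],
)

```text
time_s: 22.83
tool_pos: [0.3959, 0.1979, 0.2993]
ee_rot: [-0.03, 3.136, 0.0]
force: [-0.2, -0.8, -0.6]
gripper_width: 0.0858
```

```bash
python3 - <<'E'
from fk import *
from h import *
Z=R.from_euler('z',np.pi)
r,z=pose(38,1.3);d=np.array([-.707,-.016,.707]);Gs=np.array([.4747,.2959,.1582])
plan(Gs+.08*d+.019*z,r*Z)
E
```

```text
t 22.8333 pos [0.3959 0.1979 0.2993] w 0.0858 q [ 0.382  0.005  1.702 -0.002  1.429 -1.208]
turn [-0.01 -8.22 -0.04] then shift in new frame [1.09 3.21 3.36]
```

>>> send_rows(
  deltas=[
    [0,0.2,0,0,-0.6,0,0],
    [0,0.4,0,0,-0.95,0,0],
    [0,0.4,0,0,-0.95,0,0],
    [0,0.4,0,0,-0.95,0,0],
    [0,0.4,0,0,-0.95,0,0],
    [0,0.4,0,0,-0.95,0,0],
    [0,0.4,0,0,-0.95,0,0],
    [0,0.4,0,0,-0.95,0,0],
    [0,0.2,0,0,-0.95,0,0],
    [0,0,0,0,0,0,0],
  ],
)

```text
time_s: 23.67
tool_pos: [0.3928, 0.295, 0.2981]
ee_rot: [-0.026, 2.478, 0.009]
force: [-0.8, 0.3, -1.6]
gripper_width: 0.0855
```

>>> send_rows(
  deltas=[
    [0.2,0,0.6,0,0,0,0],
    [0.3,0,0.9,0,0,0,0],
    [0.3,0,0.9,0,0,0,0],
    [0.29,0,0.6,0,0,0,0],
    [0,0,0.36,0,0,0,0],
    [0,0,0,0,0,0,0],
    [0,0,0,0,0,0,0],
  ],
)

```text
time_s: 24.25
tool_pos: [0.4306, 0.2952, 0.2003]
ee_rot: [-0.024, 2.48, 0.008]
force: [0.3, 0.7, 0.1]
gripper_width: 0.0856
```

```bash
python3 - <<'E'
from fk import *
from h import *
Z=R.from_euler('z',np.pi)
r,z=pose(38,1.3);d=np.array([-.707,-.016,.707]);Gs=np.array([.4747,.2959,.1582])
plan(Gs+.0*d+.019*z,r*Z)
st=get_state();np.save('st13.npy',st,allow_pickle=True);cv2.imwrite('pics/w13.png',get_image('wrist')[:,:,::-1]);s=get_image('side')[:,:,::-1];cv2.imwrite('pics/s13.png',cv2.resize(s[220:370,140:340],None,fx=4,fy=4))
print(proj('wrist',[Gs+.022*d,Gs,Gs-.05*d],st))
E
```

```text
t 24.25 pos [0.4306 0.2952 0.2003] w 0.0856 q [ 0.716  0.072  2.    -0.702  0.656 -0.397]
turn [-0.02 -0.02 -0.03] then shift in new frame [-0.29 -0.01  2.65]
[[317.95834658 241.51089855]
 [318.08397952 230.94671883]
 [318.29420927 213.27404233]]
```

View pics/w13.png

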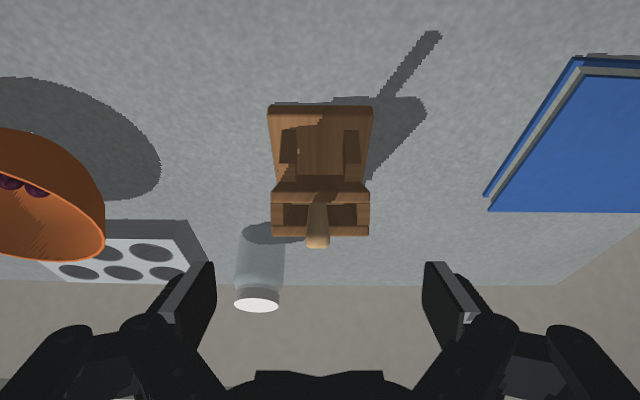

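View pics/s13.png

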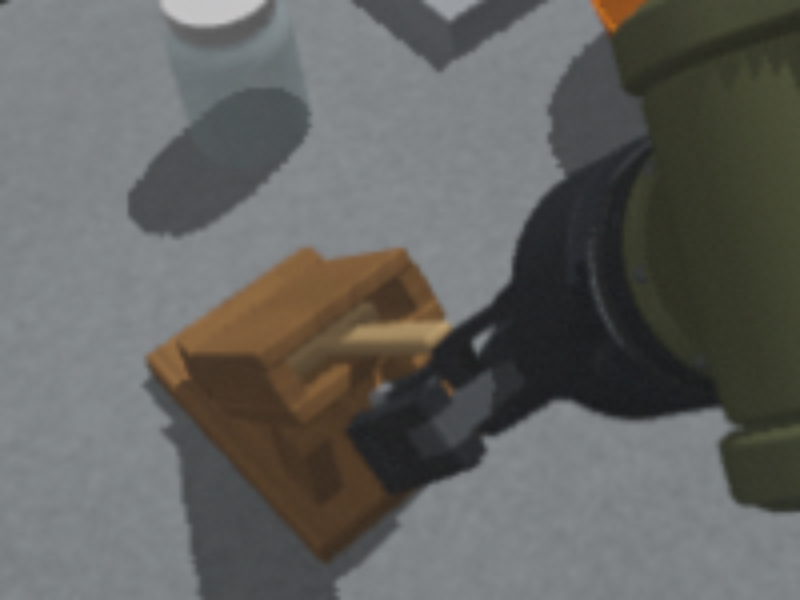

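>>> send_rows(
  deltas=[
    [-0.05,0,0.4,0,0,0,0],
    [-0.06,0,0.5,0,0,0,0],
    [-0.06,0,0.5,0,0,0,0],
    [-0.06,0,0.5,0,0,0,0],
    [-0.06,0,0.45,0,0,0,0],
    [0,0,0.3,0,0,0,0],
    [0,0,0,0,0,0,0],
    [0,0,0,0,0,0,0],
  ],
)

```text
time_s: 25.02
tool_pos: [0.4855, 0.2968, 0.1427]
ee_rot: [-0.026, 2.48, 0.009]
force: [-0.4, -0.4, 0.4]
gripper_width: 0.0851
```

```bash
python3 - <<'E'
from fk import *
from h import *
Z=R.from_euler('z',np.pi)
r,z=pose(38,1.3);d=np.array([-.707,-.016,.707]);Gs=np.array([.4747,.2959,.1582])
plan(Gs+.0*d+.019*z,r*Z)
st=get_state();print(st['force']);cv2.imwrite('pics/w14.png',get_image('wrist')[:,:,::-1])
print(proj('wrist',[Gs+.022*d,Gs,Gs-.05*d],st))
E
```

```text
t 25.0167 pos [0.4855 0.2968 0.1427] w 0.0851 q [ 0.637  0.253  1.946 -0.802  0.517 -0.329]
turn [-0.01 -0.02 -0.02] then shift in new frame [-0.03 -0.02  0.  ]
[-0.44866358 -0.37154476  0.43710077]
[[316.27492478 316.82099721]
 [316.67249281 288.99088717]
 [317.24330091 249.09426344]]
```

View pics/w14.png

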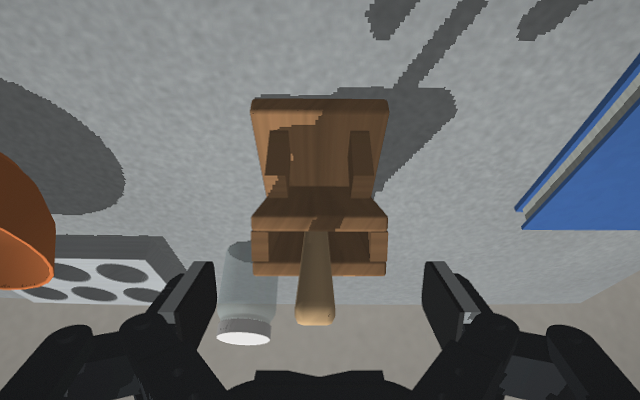

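>>> send_rows(
  deltas=[
    [0,0,0,0,0,0,0.4],
    [0,0,0,0,0,0,0.6],
    [0,0,0,0,0,0,0.75],
    [0,0,0,0,0,0,0.85],
    [0,0,0,0,0,0,1],
    [0,0,0,0,0,0,1],
    [0,0,0,0,0,0,1],
    [0,0,0,0,0,0,1],
    [0,0,0,0,0,0,1],
  ],
  grip_force=60,
)

```text
time_s: 25.82
tool_pos: [0.4855, 0.2965, 0.1423]
ee_rot: [-0.026, 2.48, 0.008]
force: [-4.7, -3.4, 5.7]
gripper_width: 0.0129
```

```bash
python3 - <<'E'
from fk import *
from h import *
Z=R.from_euler('z',np.pi)
r,z=pose(38,1.3);d=np.array([-.707,-.016,.707]);d/=np.linalg.norm(d)
st=get_state();print(st['force']);plan(st['tool_pos']+.13*d,r*Z);cv2.imwrite('pics/w15.png',get_image('wrist')[:,:,::-1])
E
```

```text
[-4.70208835 -3.3694982   5.65815783]
t 25.8167 pos [0.4855 0.2965 0.1423] w 0.0129 q [ 0.637  0.253  1.947 -0.803  0.517 -0.328]
turn [-0.02 -0.02 -0.01] then shift in new frame [ 0.53  0.   -4.3 ]
```

View pics/w15.png

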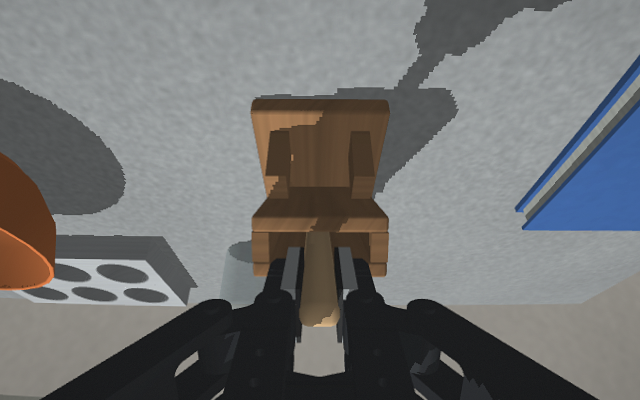

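>>> send_rows(
  deltas=[
    [0.01,0,-0.1,0,0,0,1],
    [0.02,0,-0.2,0,0,0,1],
    [0.04,0,-0.3,0,0,0,1],
    [0.04,0,-0.3,0,0,0,1],
    [0.04,0,-0.3,0,0,0,1],
  ],
)

```text
time_s: 26.28
tool_pos: [0.4592, 0.2963, 0.1686]
ee_rot: [-0.027, 2.48, 0.009]
force: [1.2, 0.0, -0.1]
gripper_width: 0.0129
```

>>> send_rows(
  deltas=[
    [0.05,0,-0.4,0,0,0,1],
    [0.05,0,-0.4,0,0,0,1],
    [0.05,0,-0.4,0,0,0,1],
    [0.05,0,-0.4,0,0,0,1],
    [0.05,0,-0.4,0,0,0,1],
    [0.05,0,-0.4,0,0,0,1],
    [0.05,0,-0.4,0,0,0,1],
    [0.05,0,-0.4,0,0,0,1],
    [0.02,0,-0.2,0,0,0,1],
    [0,0,0,0,0,0,1],
    [0,0,0,0,0,0,1],
  ],
)

```text
time_s: 27.2
tool_pos: [0.3871, 0.2948, 0.2407]
ee_rot: [-0.027, 2.48, 0.01]
force: [0.3, -0.3, -0.3]
gripper_width: 0.0132
```

```bash
python3 - <<'E'
from fk import *
from h import *
st=get_state();print(st['force'],st['gripper_width'],st['tool_pos'],st['joint_positions'].round(2));cv2.imwrite('pics/w16.png',get_image('wrist')[:,:,::-1]);s=get_image('side')[:,:,::-1];cv2.imwrite('pics/s16.png',cv2.resize(s[200:370,140:360],None,fx=3.5,fy=3.5))
E
```

```text
[ 0.32656069 -0.33155465 -0.33105772] 0.01321615782146953 [0.38711952 0.29478674 0.2406812 ] [ 0.79 -0.05  2.02 -0.66  0.78 -0.42]
```

View pics/s16.png

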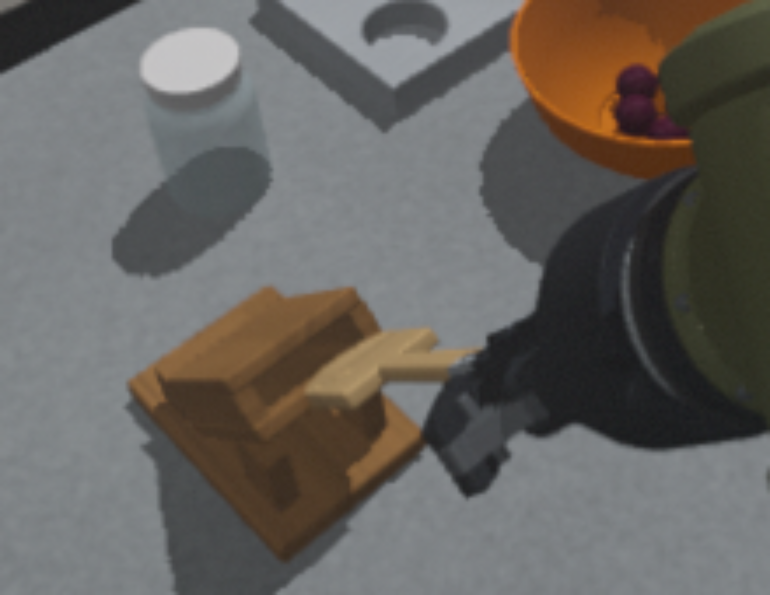

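View pics/w16.png

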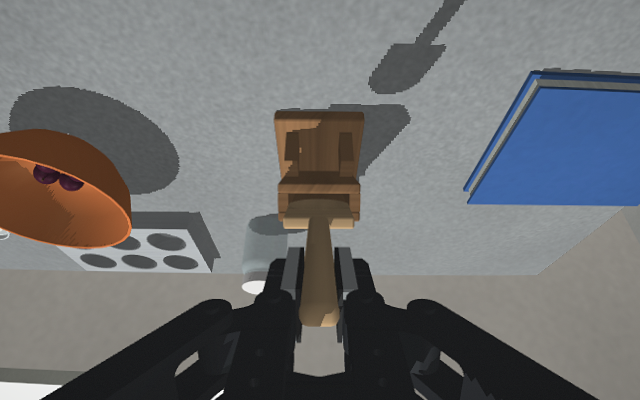

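>>> send_rows(
  deltas=[
    [-0.15,0,-0.2,0,0,0,1],
    [-0.31,0,-0.39,0,0,0,1],
    [-0.31,0,-0.39,0,0,0,1],
    [-0.31,0,-0.39,0,0,0,1],
    [-0.31,0,-0.39,0,0,0,1],
    [-0.15,0,-0.2,0,0,0,1],
    [0,0,0,0,0.3,0,1],
    [0,0,0,0,0.6,0,1],
    [0,0,0,0,0.7,0,1],
    [0,0,0,0,0.7,0,1],
    [0,0,0,0,0.7,0,1],
    [0,0,0,0,0.7,0,1],
  ],
)

```text
time_s: 28.3
tool_pos: [0.3877, 0.2947, 0.3152]
ee_rot: [-0.03, 2.779, 0.005]
force: [-0.3, -0.7, -1.7]
gripper_width: 0.0129
```

>>> send_rows(
  deltas=[
    [0,0,0,0,0.7,0,1],
    [0,0,0,0,0.7,0,1],
    [0,0,0,0,0.7,0,1],
    [0,0,0,0,0.7,0,1],
    [0,0,0,0,0.7,0,1],
    [0,0,0,0,0.7,0,1],
    [0,0,0,0,0.7,0,1],
    [0,0,0,0,0.6,0,1],
    [0,0,0,0,0.4,0,1],
    [0,0,0,0,0.2,0,1],
    [0,0,0,0,0,0,1],
  ],
)

```text
time_s: 29.22
tool_pos: [0.388, 0.2945, 0.3147]
ee_rot: [0.031, -3.018, 0.003]
force: [-0.2, 0.6, -1.2]
gripper_width: 0.0127
```

```bash
python3 - <<'E'
from fk import *
from h import *
Z=R.from_euler('z',np.pi)
r,z=pose(-7,1.3)
st=get_state();print(st['force'],st['gripper_width']);plan(np.array([.59,-.026,.325])+.019*z,r*Z);cv2.imwrite('pics/w17.png',get_image('wrist')[:,:,::-1]);s=get_image('side')[:,:,::-1];cv2.imwrite('pics/s17.png',s)
E
```

```text
[-0.22172345  0.55490598 -1.18284408] 0.012690527460822944
t 29.2167 pos [0.388  0.2945 0.3147] w 0.0127 q [ 0.543  0.163  1.5    0.061  1.586 -1.05 ]
turn [-0.01 -0.02 -0.03] then shift in new frame [ -6.4  -10.83  -0.5 ]
```

View pics/s17.png

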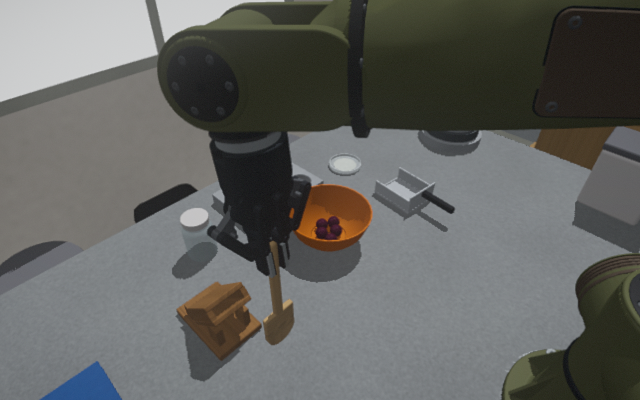

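View pics/w17.png

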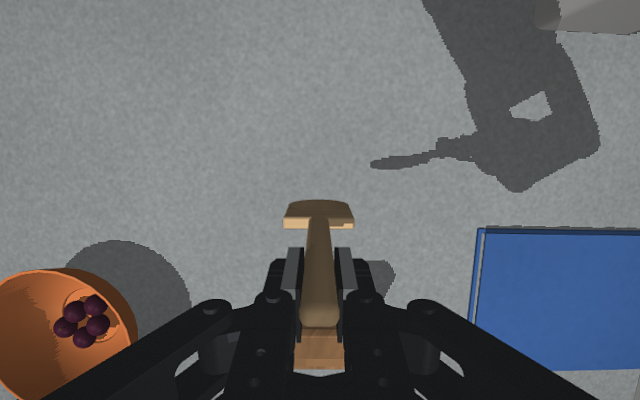

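>>> send_rows(
  deltas=[
    [-0.06,-0.1,-0.02,0,0,0,1],
    [-0.12,-0.2,-0.02,0,0,0,1],
    [-0.18,-0.3,-0.02,0,0,0,1],
    [-0.24,-0.4,-0.02,0,0,0,1],
    [-0.3,-0.5,-0.02,0,0,0,1],
    [-0.3,-0.5,-0.02,0,0,0,1],
    [-0.3,-0.5,-0.02,0,0,0,1],
    [-0.3,-0.5,-0.02,0,0,0,1],
    [-0.3,-0.5,-0.02,0,0,0,1],
    [-0.3,-0.5,-0.02,0,0,0,1],
    [-0.3,-0.5,-0.02,0,0,0,1],
    [-0.3,-0.5,-0.02,0,0,0,1],
  ],
)

```text
time_s: 30.32
tool_pos: [0.4816, 0.145, 0.3116]
ee_rot: [0.032, -3.02, 0.003]
force: [0.1, -0.9, -0.8]
gripper_width: 0.0131
```

>>> send_rows(
  deltas=[
    [-0.3,-0.5,-0.02,0,0,0,1],
    [-0.3,-0.5,-0.02,0,0,0,1],
    [-0.3,-0.5,-0.02,0,0,0,1],
    [-0.3,-0.5,-0.02,0,0,0,1],
    [-0.3,-0.5,-0.02,0,0,0,1],
    [-0.3,-0.5,-0.02,0,0,0,1],
    [-0.3,-0.5,-0.02,0,0,0,1],
    [-0.3,-0.5,-0.02,0,0,0,1],
    [-0.25,-0.5,-0.02,0,0,0,1],
    [-0.2,-0.4,-0.02,0,0,0,1],
    [-0.15,-0.4,0,0,0,0,1],
    [-0.1,-0.2,0,0,0,0,1],
  ],
)

```text
time_s: 31.32
tool_pos: [0.5779, -0.018, 0.306]
ee_rot: [0.031, -3.019, 0.003]
force: [-0.6, 1.0, -0.1]
gripper_width: 0.0127
```

>>> send_rows(
  deltas=[
    [-0.05,-0.1,0,0,0,0,1],
    [0,0,0,0,0,0,1],
    [0,0,0,0,0,0,1],
    [0,0,0,0,0,0,1],
  ],
)

```text
time_s: 31.65
tool_pos: [0.579, -0.0187, 0.3061]
ee_rot: [0.033, -3.019, 0.002]
force: [-0.4, 0.4, -0.2]
gripper_width: 0.0131
```

```bash
python3 - <<'E'
from fk import *
from h import *
Z=R.from_euler('z',np.pi)
r,z=pose(-7,1.3)
st=get_state();np.save('st18.npy',st,allow_pickle=True);print(st['force'],st['gripper_width']);plan(np.array([.59,-.026,.325])+.019*z,r*Z);cv2.imwrite('pics/w18.png',get_image('wrist')[:,:,::-1]);s=get_image('side')[:,:,::-1];cv2.imwrite('pics/s18.png',s);cv2.imwrite('pics/t18.png',get_image('top')[:,:,::-1])
cv2.imwrite('pics/s18z.png',cv2.resize(s[120:260,260:400],None,fx=4,fy=4))
E
```

```text
[-0.41365179  0.35848286 -0.16233274] 0.01306639605652137
t 31.65 pos [ 0.579  -0.0187  0.3061] w 0.0131 q [-0.09   0.395  1.227 -0.014  1.641 -1.683]
turn [-0.   -0.   -0.01] then shift in new frame [-0.28 -0.25 -0.03]
```

View pics/s18.png

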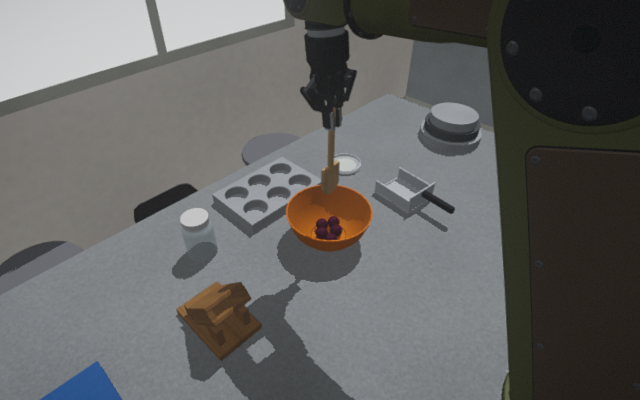

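View pics/s18z.png

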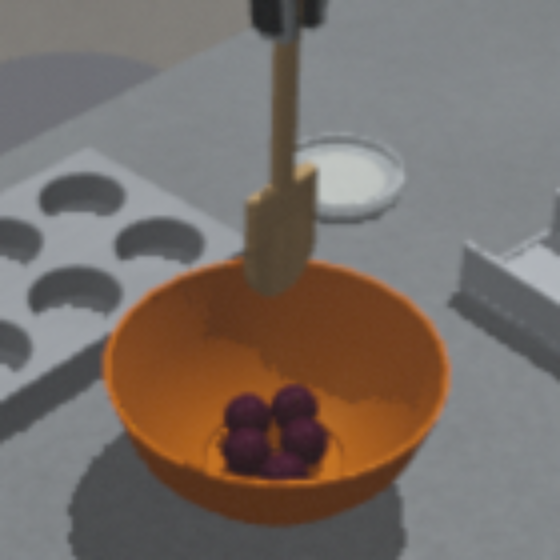

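View pics/t18.png

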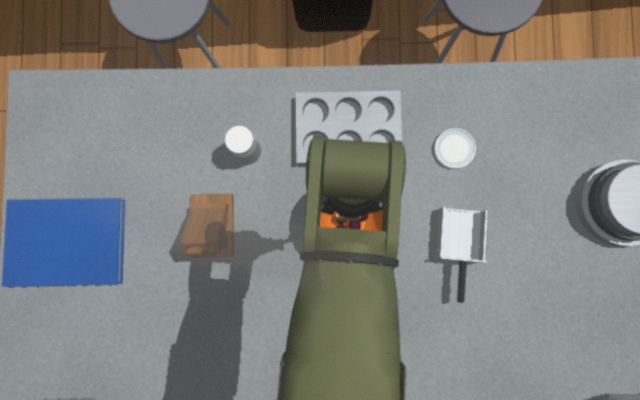

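View pics/w18.png

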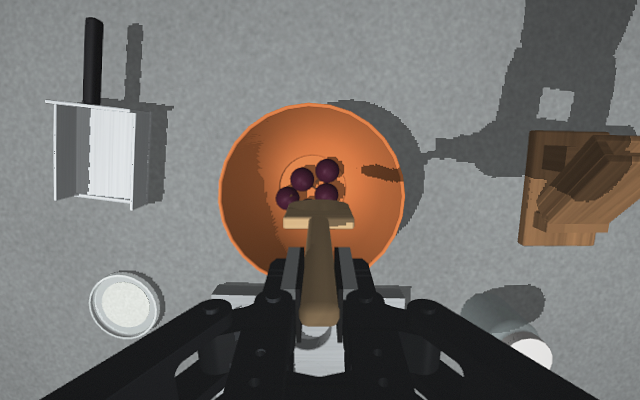

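```bash
python3 - <<'E'
from h import *
S=np.load('st18.npy',allow_pickle=True).item()
ow,dw=ray('wrist',[(319,201)],S);os_,ds=ray('side',[(327.2,192.7),(331.2,121.5)])
print('tip',tri([(ow,dw[0]),(os_,ds[0])]))
ot=S['tool_pos'];z=R.from_rotvec(S['ee_rot']).as_matrix()[:,2];G=ot-.019*z;print('G',G,'tip pred',G-[0,0,.178])
print(proj('side',[G-[0,0,.178],G-[0,0,.0]]),proj('wrist',[G-[0,0,.178]],S))
cv2.imwrite('pics/w18z.png',cv2.resize(cv2.imread('pics/w18.png')[180:340,250:390],None,fx=3.5,fy=3.5))
# bowl centre check via wrist rim ellipse
i=cv2.imread('pics/w18.png');h=cv2.cvtColor(i,cv2.COLOR_BGR2HSV);m=cv2.inRange(h,(5,160,70),(14,255,255));c=max(cv2.findContours(m,0,1)[0],key=cv2.contourArea)
p=plane('wrist',c.reshape(-1,2),.085,S);a=cv2.convexHull(p[:,:2].astype(np.float32)).reshape(-1,2)
a=a[a[:,0]<.63];f=np.linalg.lstsq(np.c_[a,np.ones(len(a))],-(a**2).sum(1),rcond=None)[0];cc=-f[:2]/2;print('bowl c',cc,np.sqrt(cc@cc-f[2]))
E
```

```text
tip (array([ 0.58274333, -0.01687727,  0.14475179]), np.float64(0.002474694153508203))
G [ 0.58128493 -0.01863512  0.3250023 ] tip pred [ 0.58128493 -0.01863512  0.1470023 ]
[[329.37258888 192.07872696]
 [331.65743733 118.43737358]] [[318.57514082 202.15172772]]
bowl c [ 0.58944785 -0.02639552] 0.09875431499066208
```

View pics/w18z.png

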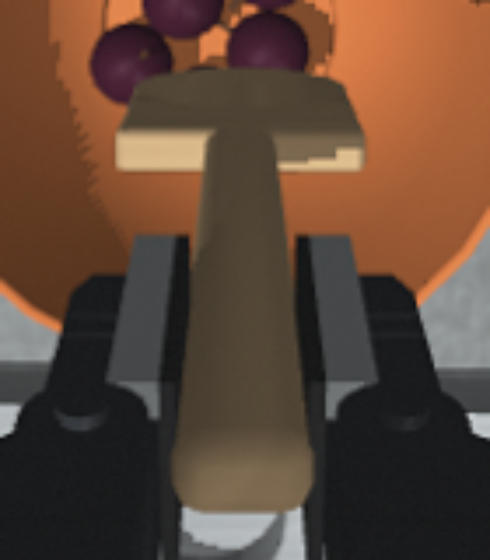

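>>> send_rows(
  deltas=[
    [-0.07,-0.07,0,0,0,0,1],
    [-0.1,-0.1,0,0,0,0,1],
    [-0.08,-0.08,0,0,0,0,1],
    [0,0,0,0,0,0,1],
    [0,0,0,0,0,0,1],
    [0,0,0,0,0,0,1],
    [0,0,0,0,0,0,1],
    [0,0,0,0,0,0,1],
    [0,0,0,0,0,0,1],
    [0,0,0,0,0,0,1],
    [0,0,0,0,0,0,1],
    [0,0,0,0,0,0,1],
  ],
)

```text
time_s: 32.8
tool_pos: [0.5867, -0.0266, 0.3051]
ee_rot: [0.032, -3.019, 0.002]
force: [0.7, 0.5, -0.6]
gripper_width: 0.0133
```

```bash
python3 - <<'E'
from h import *
st=get_state();z=R.from_rotvec(st['ee_rot']).as_matrix()[:,2];print(st['time_s'],'G',st['tool_pos']-.019*z,st['force'],st['gripper_width'],abs(st['qvel']).max())
s=get_image('side')[:,:,::-1];cv2.imwrite('pics/s19.png',s)
# bystanders/tray shift in top picture vs start
a=cv2.imread('pics/side0.png')
d=cv2.absdiff(a,s).max(2);print('jar diff',d[205:255,178:218].mean(),'tin diff',d[165:225,215:280].mean(),'lid',d[150:178,335:365].mean())
E
```

```text
32.8 G [ 0.58903265 -0.02656238  0.3239202 ] [ 0.72039646  0.48356403 -0.61816987] 0.013308513706874126 0.0017288651269729452
jar diff 1.1975 tin diff 1.2579487179487179 lid 10.066666666666666
```

View pics/s19.png

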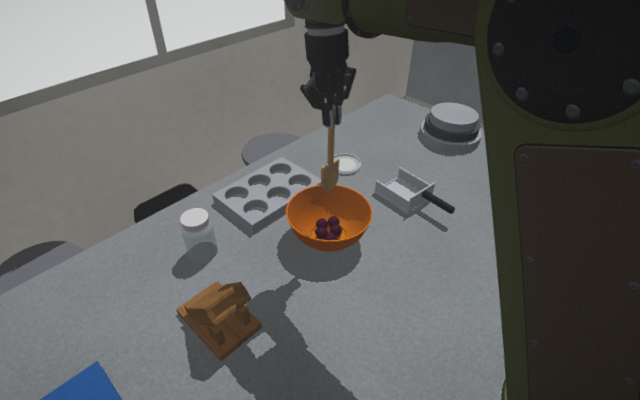

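```bash
python3 -c "
from rig import *
print(sign_off())"
```

```text
the job is handed in; nothing more can be done
None
```

I tipped all five plums into the bowl and set the empty tray back flat on the table. I then drew the spatula from its block. It is now held upright and still, blade down over the middle of the bowl, handed in at about 33 s of the 67 s. The sign-off reports no verdict, so I don't know how it was judged.

**Last checks**
- **Plums:** all five show on the bowl floor in the top and wrist pictures taken after the tip. The last side picture shows plums there too.
- **Bowl:** centre measured at (0.589, −0.026), against (0.590, −0.026) at the start, so it has not moved.
- **Tray:** it looks flat on the table and released, off the bowl. After I opened the gripper the force on the tool was about 0.4 N.
- **Spatula position:** blade end about 0.145 m up, triangulated before the last 11 mm centring move. The grasp point is now within about 1 mm of the bowl's centre line.
- **Spatula tilt:** about 1 degree off vertical, with no motion at the joints.
- **Jar and muffin tin:** the last side picture matches the first around both.

**Disagreements and loose ends**
- The automatic picture comparison gave a higher value around the clear lid (10 against about 1 for the others). I put this down to the spatula partly covering the lid from that side, because the lid looks unmoved in the side and top views.
- The gripper width reads about 13 mm on parts that are 14 mm wide.
- The two sight lines used to find the blade end missed each other by about 2.5 mm.

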